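# Fish the fallen blowpipe mouthpiece out of its socket with sprung tongs

## Task

The flanged blowpipe mouthpiece has dropped to the bottom of one of the narrow sockets of the steel block, too deep for fingers. Take the sprung tongs from their rest, squeeze them to lift the mouthpiece out (do not touch it with the gripper itself) and stand it upright on its flange on the floor of the wooden tray, then hang the tongs back on the rest as they were. Leave the nut and the plain plug in their sockets and do not disturb the glass things and the wooden paddle near by.

Things in the scene. Friction and masses are not known exactly. Their poses are not given: they have to be found in the camera images.
- mouthpiece_center (a point): The blowpipe mouthpiece, bright steel, 26 mm tall, 27 to 53 g: a round flange 22 mm across and 4 mm thick at its foot, above it a plain round stem 16 mm across, a dark bore in its top. It stands upright on its flange on the floor of one of the block's sockets. The point is on its axis, half-way up (13 mm above its underside); z is its axis, upwards.
- nut_center (a point): A plain steel hexagon nut, 23 mm across corners, 12 mm tall, lying in another socket; the point is its centre. To be left alone.
- plug_center (a point): A plain round steel plug with no flange, 16 mm across and 40 mm tall, standing in another socket; the point is its centre. To be left alone.
- block: Dark steel socket block, fixed; origin at the centre of its underside, on the bench. Three open-topped upright sockets in a row along its y axis, centres at x = 0, y = -52, 0 and +52 mm. A foot plate 100 by 190 by 8 mm carries it. A 12 mm slit in the far (+x) wall of each socket shows what lies in it. The parts lie in any order, up to 2 mm (x) and 3 mm (y) off the sockets' centres.
- tongs_grip (a point): Sprung tongs of bright steel, loose, 140 g, balanced about this point: two flat level arms, joined by a half-round bow at the back, each bent straight down at the front into a leg. The point is midway between the arms where they are to be squeezed, half-way up; x points from the bow to the legs, y across the arms, z up. The arms are 18 mm tall, 6 mm thick, and measure free 48 mm over their outsides here.
- tongs_tips (a point): Midway between the tongs' two legs, 8 mm above their lower ends: at x = +55, z = -108 mm from tongs_grip, same axes. Each leg is 8 mm wide (x) and 5 mm thick (y). With the arms free (48 mm wide at the squeeze point) the gap between the legs is 34 mm and they measure 44 mm outside; at 43 mm wide, gap 26, outside 36; at 36 mm wide, gap 16, legs parallel.
- rest: Tool rest of dark steel, fixed. Origin on the bench, straight below the hanging tongs' squeeze point; x points along the hanging tongs from bow to legs. A post, its top 26 by 50 mm, at x = -107 mm carries the bow; a level cross-bar 84 mm wide (y), 10 mm thick, at x = +37 mm carries the arms; both tops are 135 mm above the bench. Free space for the fingers between them. The legs hang beyond the cross-bar.
- rest_seat (a point): Where the tongs' squeeze point (tongs_grip) lies when they hang on the rest: 144 mm above the bench, over the rest's origin; same axes as the rest.
- tray: Square open tray of light wood, fixed, 110 by 110 mm outside, walls 5 mm thick and 22 mm high, floor 5 mm thick. Origin: centre of its underside, on the bench.
- jar: Amber glass jar with a steel lid, 64 mm across, 85 mm tall; origin at the centre of its underside. Bystander.
- vase: Green glass vase, 72 mm across, 135 mm tall; origin at the centre of its underside. Bystander.
- paddle: Wooden paddle lying flat: blade 100 by 80 by 14 mm, round handle 120 mm; origin where they meet, on the bench. Bystander.
- weight: Clear glass paperweight, 68 mm across, 56 mm tall; origin at the centre of its underside. Bystander.
- socket_mouth (a point): Centre of the middle socket's mouth, at the rim, 100 mm above the bench; axes as the block's. Every socket is 28 mm (x) by 46 mm (y) inside and 92 mm deep (floor 8 mm above the bench), with walls 6 mm thick.
- tongs_bow (a point): Where the tongs' arms are hinged at the bow: x = -100 mm from tongs_grip, same axes; the bow reaches 20 mm further back. Both arms swing alike about it. The spring pushes back on each arm at the squeeze point with 5 N when free, 12 N at 36 mm wide; squeeze with 25 to 30 N to hold a part between the legs. Let go, they spring open.
Not all that is in view belongs to the job. What is meant by the part that bears tongs_grip is not blue, and is the larger of those in its own colour. What is shaped like the rest but yellow is not meant.

How it is judged:
By the outcome, as a careful person would: the job done as asked, in the order asked, and still so for the second after the job is handed in, with the robot touching nothing.
It also fails if it takes over 70 s, if anything falls off the work surface, if the arm or the gripper's body presses on something with over 40 N, if the wrist force passes 120 N, or if a joint passes its speed limit or range.

## Robot

A 7-joint arm with a two-finger parallel gripper is mounted at the origin on the work surface. World frame = base frame: x ahead of the robot, y to its left, z up, the work surface at z = 0. Lengths are in mm, angles in rad, forces in N, time in s.
With the tool pointing down it reaches from about 400 to 875 mm from the base axis. Payload 4.4 kg.
Tool frame: the origin (TCP) lies at the very end of the fingers, on their centre line; the grasp point (between the pads) lies ctrl.grip_depth behind it (ctrl.grip_depth is the distance from the TCP to the grasp point, in mm); z points along the fingers, y is the direction in which the jaws open and shut (so a half turn about z gives the same grasp; the last joint's range is limited). The gripper opens to 85 mm and grips with 20 to 120 N. Pads are 22 mm wide; open, the fingers measure 114 mm over their backs; the gripper's body (76 mm by 85 mm) begins 54 mm behind the grasp point. The pads swing forward as they close: fully open they stand 13 mm farther back than shut.
Start: joints at [1.171, 0.628, 0.038, 1.517, -0.027, 0.996, -0.02], TCP at [212.991, -614.128, 231.313] pointing down, gripper open.
Joint ranges: [-3.06, 3.06], [-0.37, 2.12], [-1.25, 1.32], [0.18, 2.47], [-1.1, 4.24], [0.23, 1.98], [-2.94, 2.94]. Speed limits (rad/s): [2.57, 2.57, 3.14, 3.14, 3.14, 3.14, 3.14].

## Interface

Orientations are given as [roll, pitch, yaw] about the fixed x, y, z axes, in that order (R = Rz(yaw) Ry(pitch) Rx(roll)).
In Python, from cell import ctrl gives the robot as it stands.
- The arm moves only by the tool servo_tool, never from a script. Its argument "commands" is one flat list of numbers, 5 for each row, row after row: the shift along the tool's x, y, z in units of 25 mm (1.0 is 25 mm), then the turn about the tool's z in units of 6 degrees (1.0 is 6 degrees), then the closure, from 0 (fully open) to 1 (shut). In form: [tx, ty, tz, twist, gripper, tx, ty, tz, twist, gripper, ...]. A call has 1 to 10 rows; each row is the pose to reach, as a shift and turn from the pose commanded when the call began, along the tool's axes at that moment; what a row does not reach only later rows make up. A row lasts 1/12 s, in which the tool goes at most 41.7 mm and 7.16 degrees, less where a joint would pass 70% of its speed; a pose out of reach is approached as far as the arm can. A call with a gripper value outside its range is refused whole. The fingers move at their own pace and stop on an object; the grip force is fixed at half the most. Time passes only in rows, so rows that repeat a pose let the fingers close. It gives the time, the measured TCP pose, the force and the opening at its end, in the units of the state.
- ctrl.read_state(): the state, without advancing time (a new reading comes with each control period).
- ctrl.get_image(name): name is "side" or "top"; returns a dict with "img" (420x560x3 uint8, blue, green, red), "K" (3x3 intrinsics, pixels), "dist_coeffs" ([k1, k2, p1, p2, k3] as OpenCV has them; the pictures are not rectified), "T" (4x4, takes a point from camera to world coordinates). Camera axes: x right, y down, z forward; pixel columns grow to the right and rows downward; lengths in mm; the calibration is good to about 2 mm. A picture is of the moment at which its call begins. There is no depth.
- ctrl.finish_job(): hands the job in, once; it reports no verdict.
The state is a dict: "clock": time; "qpos": joint angles; "qd": joint speeds; "tau": joint torques, N m; "eef_pos": TCP position; "tool_rot": TCP orientation; "force": force on the tool from outside, world axes, zero at the start; "torque": the same for the moment, N m; "width": finger opening in mm.
Only numpy, scipy, OpenCV 4.12 (cv2) and the standard library are available. Lean on these libraries where they do the work, as an engineer would, in place of code of your own. Each camera call takes 0.05 s, during which the arm holds its last target.

## Working session

There is one attempt and no reset: what is moved stays moved. The work goes in short steps, Python scripts to look and compute and a tool call to move; the robot and the scene stay as the last step left them, time stands still between calls to the robot, and variables do not carry over. Pictures are saved under pics/ and viewed, and the job is handed in when it is done.

Besides the shell and the picture viewer there is one more tool, called after ">>>" by a JSON object that holds its "method" and its "body". servo_tool: Moves the arm, as the interface text tells. Its arguments: {"type":"object","properties":{"commands":{"type":"array","items":{"type":"number"}}},"required":["commands"]}

```bash
mkdir -p pics; ls
python3 - <<'E'
from cell import ctrl
import cv2
s=ctrl.read_state();print(s, ctrl.grip_depth)
for n in("side","top"):
    d=ctrl.get_image(n);cv2.imwrite(f"pics/{n}0.png",d["img"]);print(n,d["K"],d["dist_coeffs"],d["T"])
E
```

```text
pics
{'clock': 0.0, 'qpos': array([ 1.17117047,  0.62930161,  0.03842881,  1.51836139, -0.02699661,
        0.99630768, -0.01999887]), 'qd': array([-0.00119335,  0.00084059, -0.00055728,  0.00145563,  0.00152256,
        0.0005743 ,  0.00019374]), 'tau': array([-4.46612275e-04, -5.63393354e+01,  1.22621387e+00, -1.93445224e+01,
        1.10782121e-02,  1.05493769e-02, -1.04824352e-05]), 'eef_pos': array([ 212.80981562, -613.51921375,  230.41981613]), 'tool_rot': array([-3.13973224e+00,  1.73040840e-05,  3.33839631e-01]), 'force': array([-0.40608995, -0.27592113, -0.51657898]), 'torque': array([0.00914527, 0.03958274, 0.01236034]), 'width': 85.41065221493503} 18.700000000000003
side [[501.15302146   0.         282.88242137]
 [  0.         501.15302146 209.35174472]
 [  0.           0.           1.        ]] [-0.04171724  0.          0.          0.          0.        ] [[-9.40754529e-01 -1.93869678e-01  2.78200402e-01  1.51564849e+02]
 [-3.39076114e-01  5.30873052e-01 -7.76660280e-01  9.82867290e+02]
 [ 2.88178207e-03 -8.24977788e-01 -5.65157806e-01  8.09883392e+02]
 [ 0.00000000e+00  0.00000000e+00  0.00000000e+00  1.00000000e+00]]
top [[468.29027617   0.         288.21397162]
 [  0.         468.29027617 214.46527313]
 [  0.           0.           1.        ]] [-0.11769897  0.          0.          0.          0.        ] [[-2.39836741e-02 -9.97280077e-01  6.96938390e-02  4.25433126e+02]
 [-9.99209121e-01  2.61249729e-02  2.99769548e-02 -1.41476454e+01]
 [-3.17161695e-02 -6.89197621e-02 -9.97117922e-01  1.18916176e+03]
 [ 0.00000000e+00  0.00000000e+00  0.00000000e+00  1.00000000e+00]]
```

View pics/side0.png

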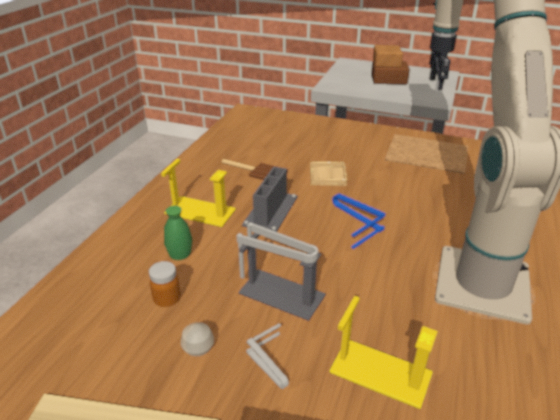

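View pics/top0.png

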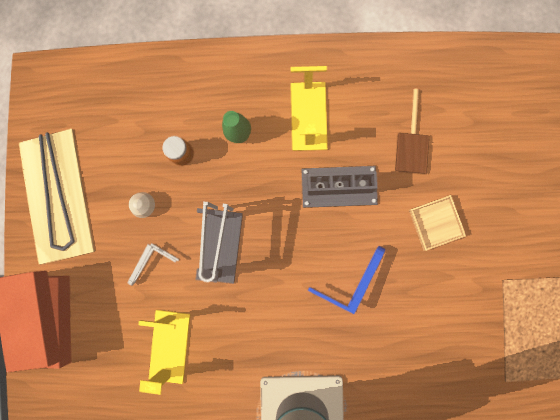

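The candidates for the tongs, by pixel in the top view:
- Bright steel tongs on the dark rest, (215,240)
- Small steel tongs lying down, (152,262)
- Blue tongs, (355,285)
- Dark tongs on the board, (57,190)

The yellow rests at (310,110) and (170,345) are ruled out. I choose the large bright steel tongs on the dark rest and will check them in close crops.

```bash
cat > h.py <<'E'
import numpy as np, cv2
from cell import ctrl
class Cam:
    def __init__(s,n):
        d=ctrl.get_image(n);s.img=d["img"];s.K=np.array(d["K"]);s.D=np.array(d["dist_coeffs"]);s.T=np.array(d["T"])
    def ray(s,p):
        u=cv2.undistortPoints(np.array([[p]],float),s.K,s.D)[0,0]
        return s.T[:3,3],s.T[:3,:3]@np.array([u[0],u[1],1.])
    def at(s,p,z):
        o,d=s.ray(p);return o+d*(z-o[2])/d[2]
    def proj(s,P):
        R=s.T[:3,:3].T;return cv2.projectPoints(np.array(P,float).reshape(-1,3),cv2.Rodrigues(R)[0],-R@s.T[:3,3],s.K,s.D)[0][:,0]
def tri(a,p,b,q):
    o1,d1=a.ray(p);o2,d2=b.ray(q);d1=d1/np.linalg.norm(d1);d2=d2/np.linalg.norm(d2)
    t=np.linalg.lstsq(np.c_[d1,-d2],o2-o1,rcond=None)[0];A=o1+t[0]*d1;B=o2+t[1]*d2
    return (A+B)/2,np.linalg.norm(A-B)
def crop(c,x0,y0,x1,y1,name,f):
    im=cv2.resize(c.img[y0:y1,x0:x1],None,fx=f,fy=f,interpolation=cv2.INTER_CUBIC);cv2.imwrite("pics/"+name+".png",im)
E
python3 - <<'E'
from h import *
t=Cam("top");s=Cam("side")
crop(t,190,190,290,290,"t1",6);crop(t,295,155,475,255,"t2",4.4)
crop(s,225,150,385,320,"s1",3.5);
E
```

```text
(no output)
```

View pics/t1.png

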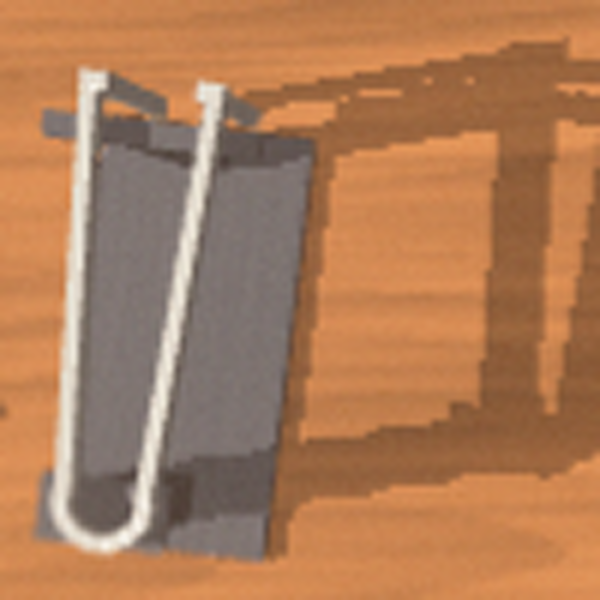

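View pics/t2.png

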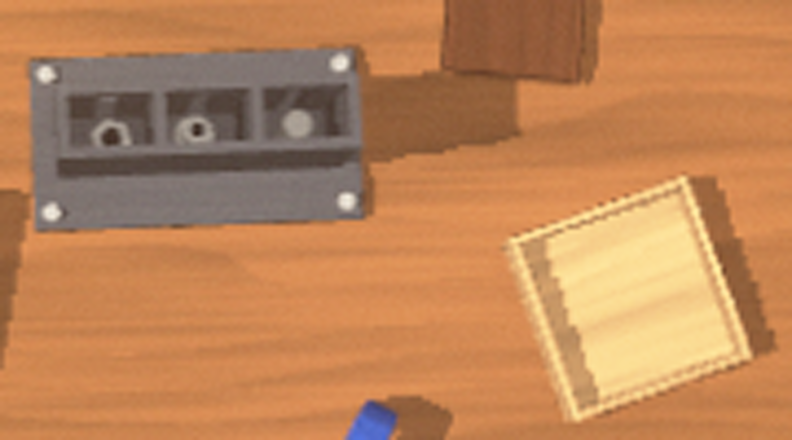

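View pics/s1.png

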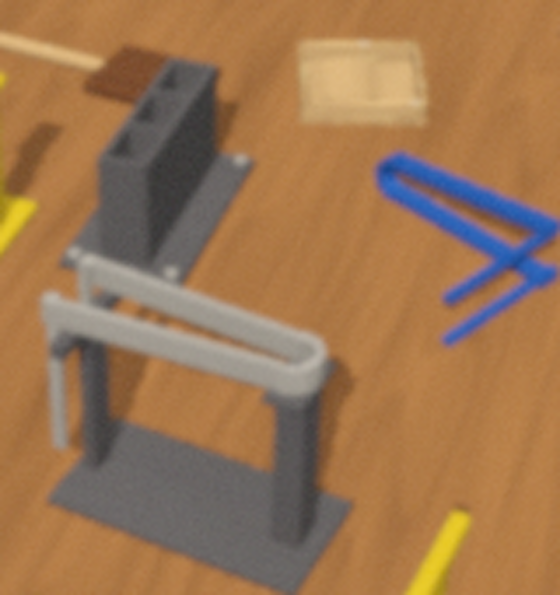

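Run:
```python
from h import *
# average several frames for noise
t=Cam("top")
im=sum(Cam("top").img.astype(float) for _ in range(4))/4
im=np.clip((im-20)*1.6,0,255).astype(np.uint8)
t.img=im;crop(t,305,168,380,200,"t3",10.5)
```

```text
(no output)
```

View pics/t3.png

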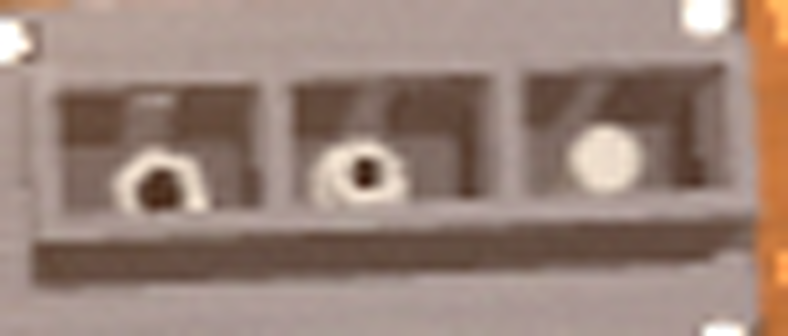

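The middle socket at (340,184) holds the mouthpiece: a stem ring with a small bore and a flange showing below it. The left socket at (320,186) holds the nut and the right one at (362,183) holds the plain plug. Next I measure the block, tray and tongs.

Run:
```python
from h import *
t=Cam("top");s=Cam("side")
P=lambda x,y:(295+x/4.4-.5+.5/4.4,155+y/4.4-.5)
# block foot corners z=8
c=np.array([t.at(P(*p),8) for p in[(30,60),(350,47),(364,214),(35,231)]]);print("foot",c.round(1),c.mean(0).round(1))
print([np.linalg.norm(c[i]-c[(i+1)%4]).round(1) for i in range(4)])
e=(c[0]-c[1]+c[3]-c[2]);print("yaw of +y axis dir", np.degrees(np.arctan2(-e[0],e[1])))
b=np.array([t.at(P(*p),10) for p in[(45,74),(340,62),(346,201),(51,212)]]);print("bolts",b.mean(0).round(1));e=(b[0]-b[1]+b[3]-b[2]);print(np.degrees(np.arctan2(-e[0],e[1])))
Q=lambda x,y:(305+x/10.5-.45,168+y/10.5-.45)
# mouth corners (z=100) of three sockets in t3
m=np.array([t.at(Q(*p),100) for p in[(55,92),(722,66),(728,186),(58,215)]]);print("mouth",m.round(1),m.mean(0).round(1))
for n,p,z in(("nut",(162,188),20),("mp",(365,172),34),("plug",(606,158),48)):print(n,t.at(Q(*p),z).round(1))
# tray rim
hsv=cv2.cvtColor(t.img,cv2.COLOR_BGR2HSV)
c=np.array([t.at(P(*p),22) for p in[(508,242),(686,177),(752,355),(576,421)]]);print("tray",c.round(1),c.mean(0).round(1),[np.linalg.norm(c[i]-c[(i+1)%4]).round(1) for i in range(4)])
# tongs: top z=153
U=lambda x,y:(190+x/6-.42,190+y/6-.42)
for n,p,z in(("legL",(93,72),153),("legR",(212,85),153),("bow",(100,551),153),("bowL",(52,500),153),("bowR",(152,510),153),("barR",(316,137),135),("barL",(42,112),135)):print(n,t.at(U(*p),z).round(1))
```

```text
foot [[ 625.4  -15.2    8. ]
 [ 628.  -200.6    8. ]
 [ 530.8 -204.8    8. ]
 [ 526.   -15.4    8. ]] [ 577.5 -109.     8. ]
[np.float64(185.4), np.float64(97.3), np.float64(189.5), np.float64(99.4)]
yaw of +y axis dir 1.1417580332082728
bolts [ 577.6 -109.3   10. ]
0.7278446818417855
mouth [[ 589.9  -34.1  100. ]
 [ 591.8 -183.2  100. ]
 [ 564.8 -183.5  100. ]
 [ 562.2  -34.   100. ]] [ 577.2 -108.7  100. ]
nut [578.1 -60.5  20. ]
mp [ 578.8 -108.    34. ]
plug [ 578.7 -163.3   48. ]
tray [[ 511.5 -284.2   22. ]
 [ 546.1 -388.8   22. ]
 [ 443.3 -422.2   22. ]
 [ 408.9 -319.    22. ]] [ 477.5 -353.5   22. ] [np.float64(110.2), np.float64(108.1), np.float64(108.9), np.float64(108.3)]
legL [531.7 202.9 153. ]
legR [525.6 158.1 153. ]
bow [353.5 202.8 153. ]
bowL [372.6 220.6 153. ]
bowR [368.3 183.1 153. ]
barR [506.5 121.7 135. ]
barL [518.8 226.6 135. ]
```

```bash
cat >> h.py <<'E'
from scipy.spatial.transform import Rotation as Ro
def go(pos,yaw,st=None):
    st=st or ctrl.read_state();R=Ro.from_euler('xyz',st["tool_rot"]).as_matrix()
    d=R.T@(np.array(pos)-st["eef_pos"]);tw=-(yaw-st["tool_rot"][2]);tw=(tw+np.pi)%(2*np.pi)-np.pi
    print("now",st["eef_pos"].round(1),st["tool_rot"].round(4),"w",round(st["width"],1),"| units",(d/25).round(3),"twist",round(np.degrees(tw)/6,3),"len",round(np.linalg.norm(d)))
E
python3 - <<'E'
from h import *
t=Cam("top")
roi=(slice(195,290),slice(195,235))
g=cv2.cvtColor(t.img,cv2.COLOR_BGR2GRAY);hsv=cv2.cvtColor(t.img,cv2.COLOR_BGR2HSV)
m=((g>150)&(hsv[...,1]<60)).astype(np.uint8)
L=[]
for v in range(206,272,3):
    xs=np.flatnonzero(m[v,195:235])+195
    if len(xs)<2: continue
    sp=np.split(xs,np.flatnonzero(np.diff(xs)>2)+1)
    if len(sp)!=2: print(v,[a.tolist() for a in sp]);continue
    a=t.at((sp[0].mean(),v),153);b=t.at((sp[1].mean(),v),153)
    L.append((a,b))
A=np.array([l[0] for l in L]);B=np.array([l[1] for l in L])
pa=np.polyfit(A[:,0],A[:,1],1);pb=np.polyfit(B[:,0],B[:,1],1);print(pa,pb)
mid=(pa+pb)/2;print("axis slope deg",np.degrees(np.arctan(mid[0])),"y at x=471.3",np.polyval(mid,471.3),"at 528",np.polyval(mid,528.6),'sep at 471',np.polyval(pa,471)-np.polyval(pb,471))
ys,xs=np.nonzero(m[195:290,195:235]);ys+=195;xs+=195
print("ext rows",ys.min(),ys.max(), t.at((204,ys.min()),153),t.at((207,ys.max()),153))
go([400,-400,230],np.radians(-7.5))
E
```

```text
[-7.52687219e-02  2.44742904e+02] [-1.96371107e-01  2.59800620e+02]
axis slope deg -7.734579544712018 y at x=471.3 188.25983630473468 at 528 180.47735520148441 sep at 471 41.98150733896222
ext rows 202 281 [530.84993186 205.40560463 153.        ] [354.38308787 201.11097024 153.        ]
now [ 213.  -614.1  231.3] [ 3.1415e+00 -1.0000e-04  3.3380e-01] w 85.4 | units [ 9.872 -5.642  0.054] twist 4.438 len 284
```

>>> {"method": "servo_tool", "body": {"commands": [9.9,-5.6,0,4.47,0.2,9.9,-5.6,0,4.47,0.2,9.9,-5.6,0,4.47,0.2,9.9,-5.6,0,4.47,0.2,9.9,-5.6,0,4.47,0.2,9.9,-5.6,0,4.47,0.2,9.9,-5.6,0,4.47,0.2,9.9,-5.6,0,4.47,0.2,9.9,-5.6,0,4.47,0.2,9.9,-5.6,0,4.47,0.2]}}

```text
clock: 1.43
eef_pos: [400.6, -401.3, 231.5]
tool_rot: [3.141, 0.0, -0.134]
force: [-0.5, -0.6, 0.1]
width: 68.2
```

```bash
python3 -c "
from h import *
go([471.5,-110,230],np.radians(-7.7));go([471.5,188,230],np.radians(-7.7));print(ctrl.read_state()['clock'])"
```

```text
now [ 400.6 -401.3  231.5] [ 3.1407e+00  2.0000e-04 -1.3420e-01] w 68.2 | units [  1.251 -11.926   0.048] twist 0.002 len 300
now [ 400.6 -401.3  231.5] [ 3.1407e+00  2.0000e-04 -1.3420e-01] w 68.2 | units [ -0.344 -23.739   0.038] twist 0.002 len 594
1.4333
```

>>> {"method": "servo_tool", "body": {"commands": [1.25,-12,0,0,0.2,1.25,-12,0,0,0.2,1.25,-12,0,0,0.2,1.25,-12,0,0,0.2,1.25,-12,0,0,0.2,1.25,-12,0,0,0.2,1.25,-12,0,0,0.2,0.4,-18,0,0,0.2,-0.35,-23.7,0,0,0.2,-0.35,-23.7,0,0,0.2]}}

```text
clock: 2.27
eef_pos: [470.7, 7.3, 231.5]
tool_rot: [3.141, -0.001, -0.138]
force: [0.1, -0.4, -0.1]
width: 68.6
```

>>> {"method": "servo_tool", "body": {"commands": [0,0,0,0,0.2,0,0,0,0,0.2]}}

```text
clock: 2.43
eef_pos: [470.8, 8.6, 231.4]
tool_rot: [-3.141, -0.0, -0.131]
force: [0.1, -0.9, -1.2]
width: 68.3
```

```bash
python3 -c "
from h import *
go([471.5,188.2,230],np.radians(-7.7));go([471.5,188.2,126],np.radians(-7.7));print(ctrl.read_state()['clock'])"
```

```text
now [470.8   8.6 231.4] [-3.1415e+00 -4.0000e-04 -1.3130e-01] w 68.3 | units [-0.914 -7.124  0.057] twist 0.03 len 180
now [470.8   8.6 231.4] [-3.1415e+00 -4.0000e-04 -1.3130e-01] w 68.3 | units [-0.916 -7.123  4.217] twist 0.03 len 208
2.4333
```

>>> {"method": "servo_tool", "body": {"commands": [-0.92,-7.13,0,0.03,0.2,-0.92,-7.13,0,0.03,0.2,-0.92,-7.13,0,0.03,0.2,-0.92,-7.13,0,0.03,0.2,-0.92,-7.13,0,0.03,0.2,-0.92,-7.13,0,0.03,0.2,-0.92,-7.13,0,0.03,0.2,-0.92,-7.13,0,0.03,0.2]}}

```text
clock: 3.1
eef_pos: [472.5, 183.8, 231.3]
tool_rot: [3.14, -0.0, -0.142]
force: [0.6, -0.4, -0.1]
width: 68.4
```

```bash
python3 -c "
from h import *
go([471.5,188.2,230],np.radians(-7.7));go([471.5,188.2,126],np.radians(-7.7));print(ctrl.read_state()['clock'])
t=Cam('top');s=Cam('side');go([471.5,188.2,126],np.radians(-7.7))
crop(t,150,160,290,300,'t4',4.2);crop(s,200,130,350,320,'s4',3.1)"
```

```text
now [472.5 183.8 231.3] [ 3.1397e+00 -3.0000e-04 -1.4230e-01] w 68.4 | units [-0.063 -0.167  0.05 ] twist -0.075 len 5
now [472.5 183.8 231.3] [ 3.1397e+00 -3.0000e-04 -1.4230e-01] w 68.4 | units [-0.064 -0.175  4.21 ] twist -0.075 len 105
3.1
now [472.3 184.4 231.4] [ 3.1404e+00 -3.0000e-04 -1.4210e-01] w 68.0 | units [-0.054 -0.153  4.214] twist -0.074 len 105
```

View pics/t4.png

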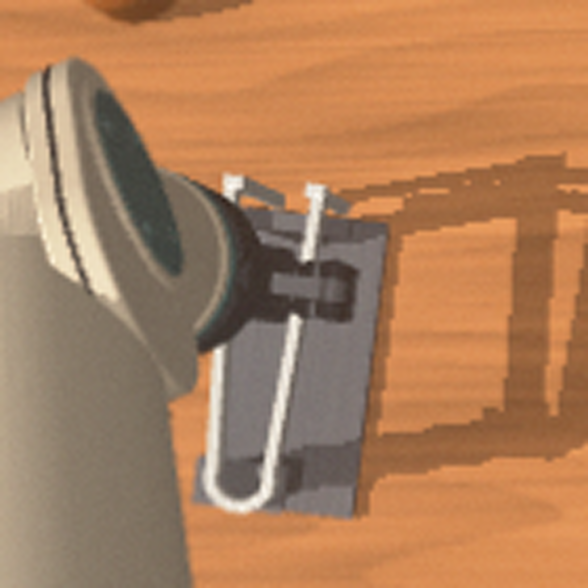

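View pics/s4.png

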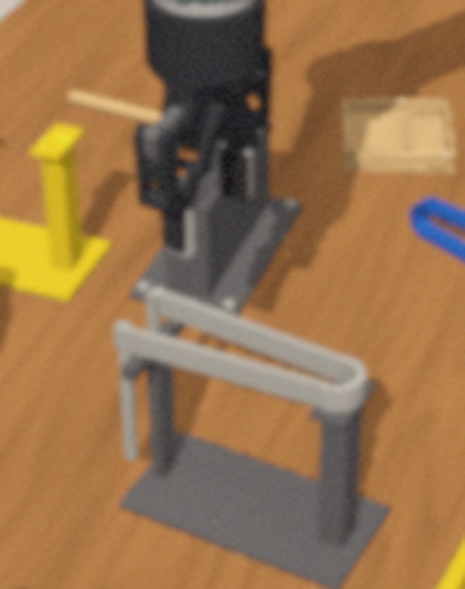

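The gripper is lined up over the dark rest's tongs; its fingers show at about (215,215) in the top view. I descend now.

>>> {"method": "servo_tool", "body": {"commands": [-0.05,-0.15,0.5,-0.07,0.2,-0.05,-0.15,1.2,-0.07,0.2,-0.05,-0.15,2,-0.07,0.2,-0.05,-0.15,2.7,-0.07,0.2,-0.05,-0.15,3.4,-0.07,0.2,-0.05,-0.15,3.9,-0.07,0.2,-0.05,-0.15,4.2,-0.07,0.2,-0.05,-0.15,4.2,-0.07,0.2,-0.05,-0.15,4.2,-0.07,0.2,-0.05,-0.15,4.2,-0.07,0.2]}}

```text
clock: 4.03
eef_pos: [471.7, 191.0, 127.1]
tool_rot: [-3.141, -0.001, -0.131]
force: [-0.3, 0.8, -0.1]
width: 68.4
```

```bash
python3 -c "
from h import *
t=Cam('top');s=Cam('side');go([471.5,188.2,126],np.radians(-7.7));print(ctrl.read_state()['force'])
crop(t,150,160,290,300,'t5',4.2);crop(s,200,190,350,330,'s5',4.1)"
```

```text
now [471.6 191.4 127.2] [-3.1407e+00 -1.6000e-03 -1.3040e-01] w 67.9 | units [0.011 0.126 0.049] twist 0.038 len 3
[-0.09427476  0.28984799 -0.90709226]
```

View pics/t5.png

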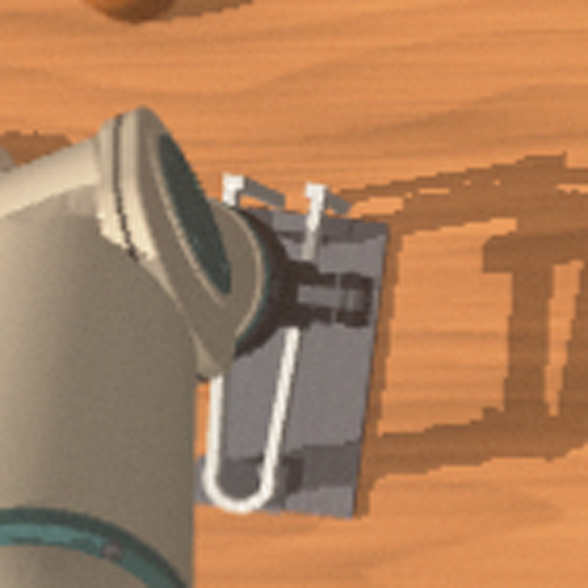

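View pics/s5.png

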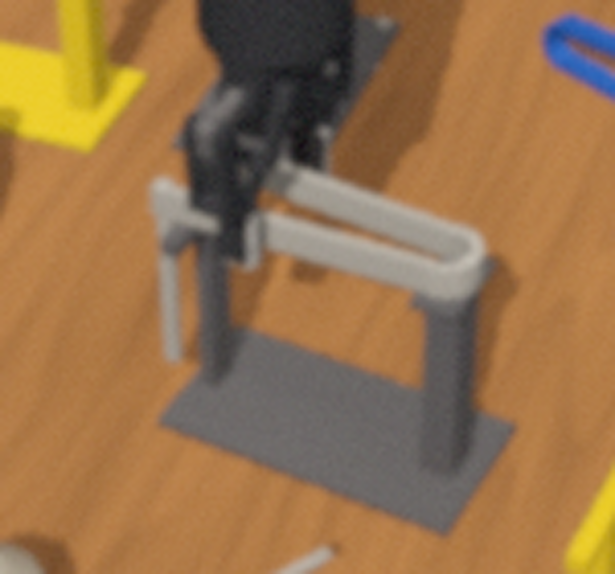

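>>> {"method": "servo_tool", "body": {"commands": [0,0.12,0.16,0.02,0.2,0,0.12,0.16,0.02,0.2,0,0.12,0.16,0.02,0.2,0,0.12,0.16,0.02,0.3,0,0.12,0.16,0.02,0.38,0,0.12,0.16,0.02,0.41,0,0.12,0.16,0.02,0.41]}}

```text
clock: 4.72
eef_pos: [470.7, 188.6, 122.4]
tool_rot: [-3.141, -0.0, -0.132]
force: [-0.5, 0.4, 0.7]
width: 50.5
```

```bash
python3 -c "
from h import *
t=Cam('top');s=Cam('side');go([471.5,188.2,123],np.radians(-7.7));print(ctrl.read_state()['force'])
crop(t,180,185,260,285,'t6',6);crop(s,220,200,330,300,'s6',5.5)"
```

```text
now [470.7 188.5 122.4] [-3.1413e+00 -3.0000e-04 -1.3210e-01] w 50.4 | units [ 0.034  0.009 -0.024] twist 0.022 len 1
[0.03047795 0.83791332 0.4796917 ]
```

View pics/s6.png

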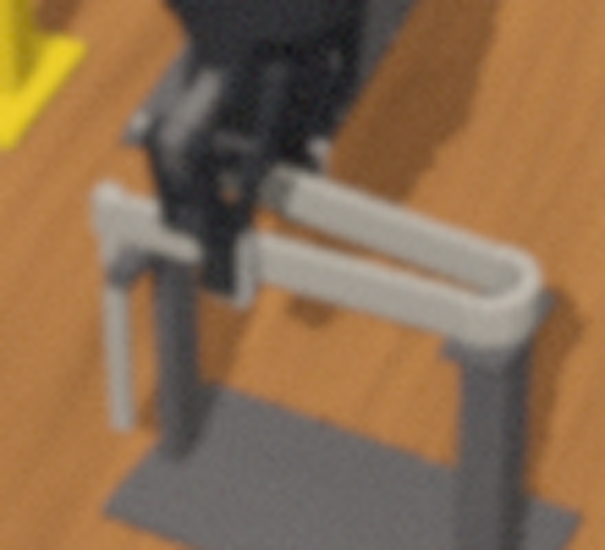

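>>> {"method": "servo_tool", "body": {"commands": [0.02,0,0,0,0.45,0.02,0,0,0,0.48,0.02,0,0,0,0.51,0.02,0,0,0,0.53,0.02,0,0,0,0.53,0.02,0,0,0,0.53,0.02,0,0,0,0.53,0.02,0,0,0,0.53]}}

```text
clock: 5.48
eef_pos: [471.5, 188.6, 123.6]
tool_rot: [-3.14, -0.001, -0.132]
force: [-2.6, 0.7, 12.3]
width: 40.1
```

>>> {"method": "servo_tool", "body": {"commands": [0,0,-0.1,0,0.53,0,0,-0.3,0,0.53,0,0,-0.5,0,0.53,0,0,-0.7,0,0.53,0,0,-0.8,0,0.53,0,0,-0.8,0,0.53,0,0,-0.8,0,0.53]}}

```text
clock: 6.07
eef_pos: [471.1, 188.3, 142.4]
tool_rot: [-3.141, -0.0, -0.132]
force: [-0.6, 0.1, -1.1]
width: 40.2
```

```bash
python3 -c "
from h import *
t=Cam('top');s=Cam('side');go([471.5,188.2,123],np.radians(-7.7));print(ctrl.read_state()['force'])
crop(t,180,185,260,285,'t7',6);crop(s,220,180,330,300,'s7',5)"
```

```text
now [470.9 188.2 142.2] [ 3.1414e+00  3.0000e-04 -1.3220e-01] w 40.2 | units [ 0.025 -0.005  0.766] twist 0.021 len 19
[ 0.27315081  0.76195478 -1.997147  ]
```

View pics/s7.png

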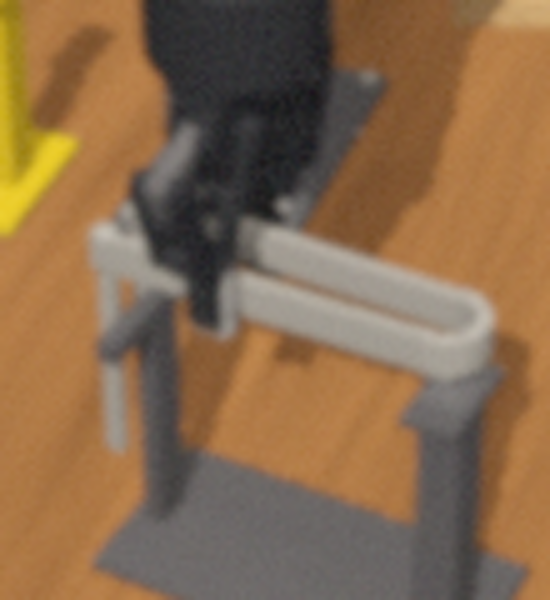

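View pics/t7.png

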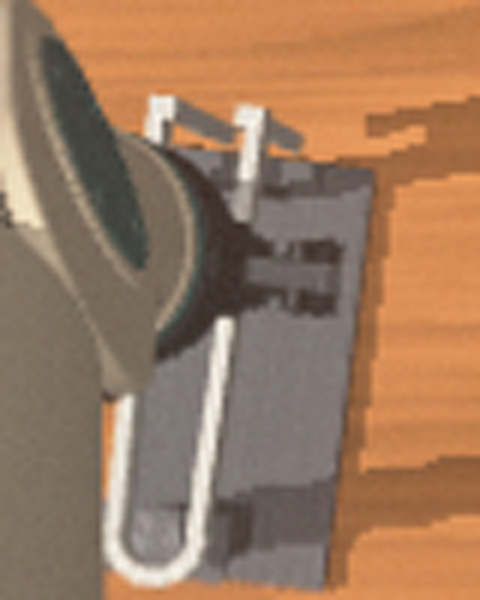

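>>> {"method": "servo_tool", "body": {"commands": [0,0,-0.5,0,0.53,0,0,-1.2,0,0.53,0,0,-1.9,0,0.53,0,0,-2.6,0,0.53,0,0,-3.1,0,0.53,0,0,-3.4,0,0.53,0,0,-3.4,0,0.53,0,0,-3.4,0,0.53]}}

```text
clock: 6.83
eef_pos: [470.8, 188.2, 227.0]
tool_rot: [3.141, 0.0, -0.132]
force: [0.3, -0.6, -1.5]
width: 40.5
```

```bash
python3 -c "
from h import *
go([523.8,-108.9,226],np.radians(.9));print(ctrl.read_state()['force'])"
```

```text
now [470.8 188.2 227. ] [ 3.1415e+00  3.0000e-04 -1.3220e-01] w 40.5 | units [ 3.666 11.5    0.041] twist -1.413 len 302
[ 0.26654735 -0.62766952 -1.48160065]
```

>>> {"method": "servo_tool", "body": {"commands": [0.15,0.5,0,-0.1,0.53,0.45,1.5,0,-0.2,0.53,0.9,2.8,0,-0.4,0.53,1.3,4.1,0,-0.5,0.53,1.7,5.4,0,-0.7,0.53,2.1,6.7,0,-0.9,0.53,2.5,8,0,-1,0.53,3,9.3,0,-1.2,0.53,3.3,10.4,0,-1.3,0.53,3.6,11.2,0,-1.41,0.53]}}

```text
clock: 7.67
eef_pos: [522.3, -104.7, 225.9]
tool_rot: [3.141, 0.003, 0.013]
force: [-0.4, 0.8, -1.7]
width: 40.0
```

>>> {"method": "servo_tool", "body": {"commands": [0.07,0.2,0,0,0.53,0.07,0.3,0,0,0.53,0.07,0.3,0,0,0.5,0.07,0.3,0,0,0.5,0.07,0.3,0,0,0.5]}}

```text
clock: 8.08
eef_pos: [525.0, -106.7, 227.0]
tool_rot: [-3.141, 0.001, 0.018]
force: [-0.7, -0.1, -1.0]
width: 42.8
```

```bash
python3 -c "
from h import *
t=Cam('top');s=Cam('side')
go([523.8,-108.9,226],np.radians(.9));print(ctrl.read_state()['force'])
crop(t,280,140,400,240,'t8',6);crop(s,200,60,380,240,'s8',3.3)"
```

```text
now [ 525.2 -107.2  227.3] [-3.141e+00  2.000e-04  1.760e-02] w 42.9 | units [-0.056  0.067  0.052] twist 0.018 len 3
[-0.33897584  0.35816076 -1.97095368]
```

View pics/s8.png

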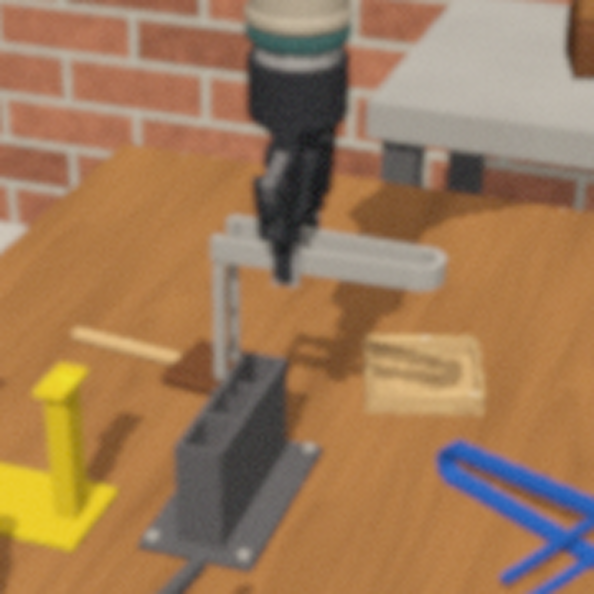

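View pics/t8.png

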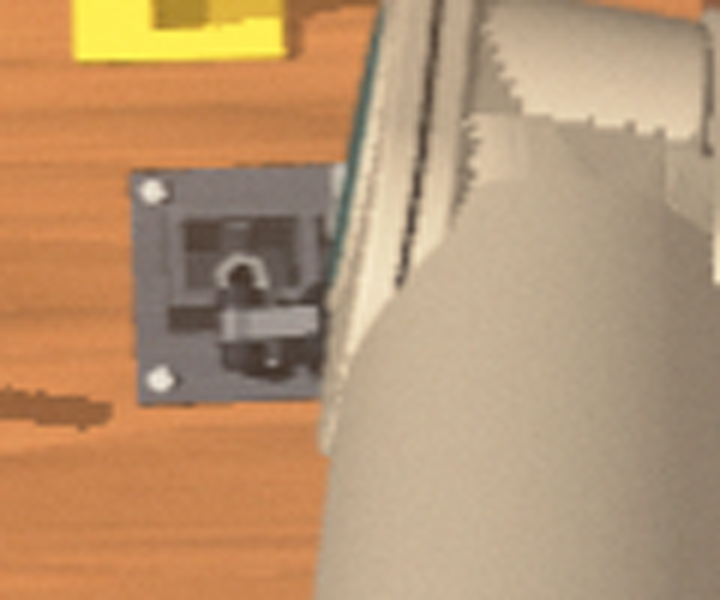

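Run:
```python
from h import *
t=Cam("top");s=Cam("side")
U=lambda x,y:(180+x/6-.42,185+y/6-.42)
z=153+19
f=(t.at(U(163,97),z)+t.at(U(252,105),z))/2
b=(t.at(U(104,530),z)+t.at(U(205,540),z))/2; b2=t.at(U(153,586),z)
print(f,b,b2)
for bb in(b,b2):
    k=(471-bb[0])/(f[0]-bb[0]);print("y at 471",bb[1]+k*(f[1]-bb[1]),np.degrees(np.arctan2(f[1]-bb[1],f[0]-bb[0])),"len",np.linalg.norm(f-bb))
# predicted leg points in side view
st=[];
for _ in range(5): ctrl.get_image("side"); st.append(np.r_[ctrl.read_state()["eef_pos"],ctrl.read_state()["tool_rot"][2]])
st=np.mean(st,0);print(st)
yaw=st[3];R=Ro.from_euler('z',yaw).as_matrix();g=st[:3]+[0,0,21]
s=Cam("side")
pts={'nearout':(59,18,-116),'nearout_back':(51,18,-116),'farback':(51,-18,-116),'farfront':(59,-18,-116),'bow':(-120,0,9),'topcorner':(59,21.,9),'topfar':(59,-21,9)}
im=s.img.copy()
im=cv2.resize(im[110:200,240:360],None,fx=6,fy=6,interpolation=cv2.INTER_CUBIC)
for n,p in pts.items():
    q=s.proj(g+R@np.array(p))[0];print(n,q.round(1))
    q=(q-[240,110]+.42)*6;cv2.circle(im,tuple(int(a) for a in q),3,(0,0,255),1)
cv2.imwrite("pics/s9.png",im)
```

```text
[529.57985182 178.73218146 172.        ] [371.5351957  200.61504419 172.        ] [353.03924054 201.45870874 172.        ]
y at 471 186.84314760980342 -7.883052698858643 len 159.5524146107291
y at 471 186.2733165623255 -7.335489275969976 len 177.99742265897348
[ 5.25255742e+02 -1.08298455e+02  2.27408462e+02  1.60134472e-02]
nearout [265.9 174. ]
nearout_back [268.8 174.5]
farback [273.3 168.2]
farfront [270.6 167.7]
bow [335.9 138.8]
topcorner [264.7 131.8]
topfar [270.5 125.1]
```

View pics/s9.png

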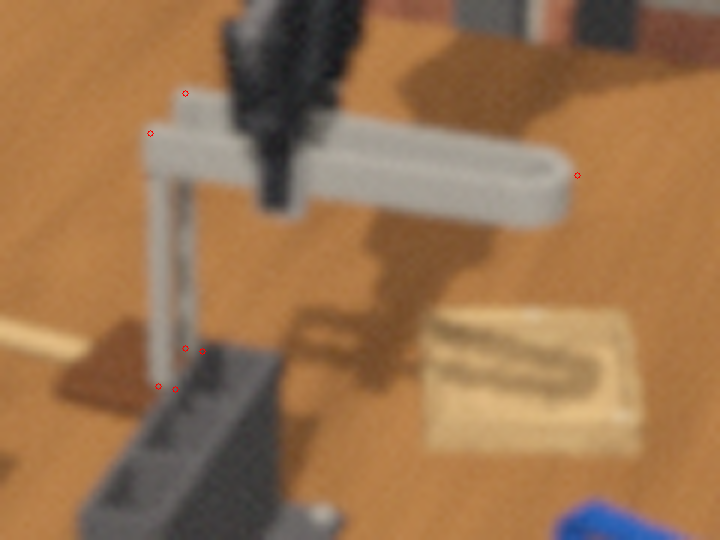

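Run:
```python
from h import *
t=Cam("top")
im=cv2.imread("pics/t7.png");g=cv2.cvtColor(im,cv2.COLOR_BGR2GRAY);hsv=cv2.cvtColor(im,cv2.COLOR_BGR2HSV)
m=((g>150)&(hsv[...,1]<60))
U=lambda x,y:(180+x/6-.42,185+y/6-.42)
for z in (172,):
  L=[]
  for v in list(range(425,520,10)):
    xs=np.flatnonzero(m[v,100:300])+100
    sp=[a for a in np.split(xs,np.flatnonzero(np.diff(xs)>6)+1) if len(a)>8]
    if len(sp)!=2: print(v,[ (a[0],a[-1]) for a in sp]);continue
    a=t.at(U(sp[0].mean(),v),z);b=t.at(U(sp[1].mean(),v),z);L.append((a+b)/2)
  L=np.array(L);p=np.polyfit(L[:,0],L[:,1],1);print(np.degrees(np.arctan(p[0])),np.polyval(p,400), "robot axis at 400:",188.3+np.tan(np.radians(7.6))*71.2)
```

```text
-8.269013594669163 197.05508713884663 robot axis at 400: 197.8001083053212
```

>>> {"method": "servo_tool", "body": {"commands": [-0.07,0.01,0,0,0.5,-0.07,0.01,0,0,0.5,-0.07,0.01,0,0,0.5,-0.07,0.01,0.2,0,0.5,-0.07,0.01,0.5,0,0.5,-0.07,0.01,0.8,0,0.5,-0.07,0.01,1.2,0,0.5,-0.07,0.01,1.5,0,0.5,-0.07,0.01,1.6,0,0.5,-0.07,0.01,1.6,0,0.5]}}

```text
clock: 9.47
eef_pos: [522.8, -108.8, 186.1]
tool_rot: [-3.141, 0.002, 0.015]
force: [-0.3, -0.1, -1.7]
width: 42.8
```

Run:
```python
from h import *
st=[]
for _ in range(3): s=Cam("side"); r=ctrl.read_state();st.append(np.r_[r["eef_pos"],r["tool_rot"][2],r["force"],r["width"]])
print(np.mean(st,0).round(3));go([523.4,-108.6,150],.0157)
crop(s,235,110,325,210,"s10",6)
```

```text
[ 5.23521e+02 -1.08957e+02  1.87154e+02  1.50000e-02 -2.07000e-01
  2.60000e-01 -1.35600e+00  4.26580e+01]
now [ 523.8 -109.   187.5] [ 3.1415e+00 -5.0000e-04  1.5500e-02] w 42.6 | units [-0.015 -0.017  1.5  ] twist -0.002 len 38
```

View pics/s10.png

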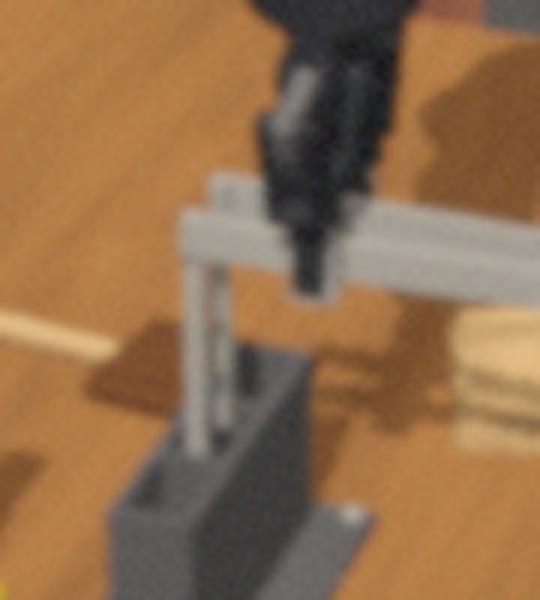

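The legs are in the middle socket's mouth at about (268,183) in the side view. I keep descending.

>>> {"method": "servo_tool", "body": {"commands": [-0.01,-0.01,0.3,0,0.5,-0.01,-0.01,0.6,0,0.5,-0.01,-0.01,0.9,0,0.5,-0.01,-0.01,1.2,0,0.5,-0.01,-0.01,1.5,0,0.5,-0.01,-0.01,1.5,0,0.5,-0.01,-0.01,1.5,0,0.5]}}

```text
clock: 10.2
eef_pos: [522.8, -108.7, 149.1]
tool_rot: [-3.141, 0.001, 0.015]
force: [0.2, 0.1, -1.3]
width: 42.8
```

>>> {"method": "servo_tool", "body": {"commands": [0,0,0.15,0,0.5,0,0,0.3,0,0.5,0,0,0.45,0,0.5,0,0,0.45,0,0.5]}}

```text
clock: 10.53
eef_pos: [522.8, -108.6, 137.9]
tool_rot: [-3.141, 0.001, 0.015]
force: [-0.2, 0.6, -0.8]
width: 42.7
```

>>> {"method": "servo_tool", "body": {"commands": [0,0,0.15,0,0.5,0,0,0.3,0,0.5,0,0,0.45,0,0.5,0,0,0.45,0,0.5]}}

```text
clock: 10.87
eef_pos: [522.7, -108.6, 126.5]
tool_rot: [-3.141, 0.001, 0.015]
force: [0.4, 0.3, -1.4]
width: 42.4
```

Run:
```python
from h import *
st=[]
for _ in range(3): s=Cam("side"); r=ctrl.read_state();st.append(np.r_[r["eef_pos"],r["tool_rot"][2],r["force"],r["width"]])
print(np.mean(st,0).round(3));go([523.4,-108.6,110],.0157)
crop(s,235,110,325,210,"s11",6)
```

```text
[ 5.23059e+02 -1.08659e+02  1.27062e+02  1.50000e-02 -7.40000e-02
  1.72000e-01 -1.06300e+00  4.24510e+01]
now [ 523.2 -108.7  127.3] [-3.1416e+00  1.0000e-04  1.5400e-02] w 42.7 | units [ 0.007 -0.004  0.69 ] twist -0.003 len 17
```

View pics/s11.png

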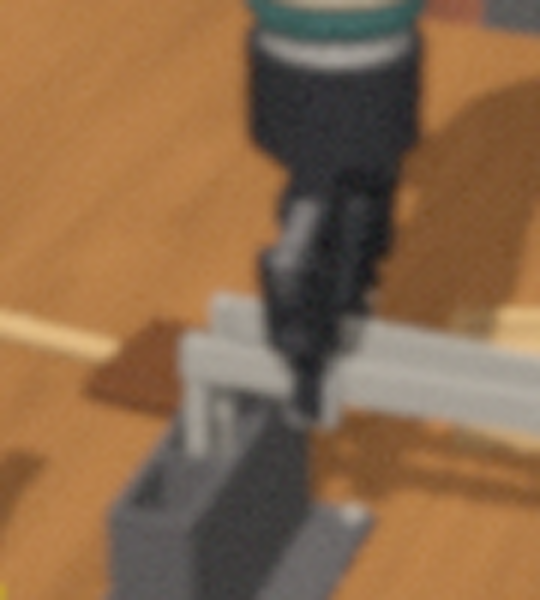

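>>> {"method": "servo_tool", "body": {"commands": [0,0,0.1,0,0.5,0,0,0.2,0,0.5,0,0,0.3,0,0.5,0,0,0.3,0,0.5]}}

```text
clock: 11.35
eef_pos: [522.9, -108.6, 119.3]
tool_rot: [-3.141, 0.001, 0.015]
force: [-0.2, 0.6, -1.6]
width: 42.8
```

>>> {"method": "servo_tool", "body": {"commands": [0,0,0.1,0,0.5,0,0,0.2,0,0.5,0,0,0.35,0,0.5,0,0,0.35,0,0.5,0,0,0.35,0,0.5]}}

```text
clock: 11.77
eef_pos: [523.0, -108.6, 110.7]
tool_rot: [-3.141, 0.001, 0.016]
force: [0.2, 0.5, -1.1]
width: 42.6
```

Run:
```python
from h import *
st=[]
for _ in range(3): s=Cam("side"); r=ctrl.read_state();st.append(np.r_[r["eef_pos"],r["tool_rot"][2],r["force"],r["width"]])
print(np.mean(st,0).round(3));go([523.4,-108.6,110],.0157)
```

```text
[ 5.23232e+02 -1.08725e+02  1.11041e+02  1.50000e-02 -9.20000e-02
 -3.97000e-01 -1.44900e+00  4.26870e+01]
now [ 523.3 -108.7  111.1] [ 3.1415e+00 -2.0000e-04  1.5400e-02] w 42.7 | units [ 0.004 -0.006  0.045] twist -0.003 len 1
```

>>> {"method": "servo_tool", "body": {"commands": [0,0,0,0,0.52,0,0,0,0,0.54,0,0,0,0,0.56,0,0,0,0,0.58,0,0,0,0,0.6,0,0,0,0,0.6,0,0,0,0,0.6,0,0,0,0,0.6]}}

```text
clock: 12.58
eef_pos: [523.2, -108.6, 111.2]
tool_rot: [-3.141, -0.0, 0.016]
force: [-0.1, 1.4, 1.2]
width: 34.7
```

>>> {"method": "servo_tool", "body": {"commands": [0,0,0,0,0.62,0,0,0,0,0.64,0,0,0,0,0.66,0,0,0,0,0.66,0,0,0,0,0.66,0,0,0,0,0.66]}}

```text
clock: 13.08
eef_pos: [522.9, -108.7, 111.5]
tool_rot: [-3.141, 0.0, 0.015]
force: [-3.1, 0.2, 6.0]
width: 30.0
```

Run:
```python
from h import *
st=[]
for _ in range(3): s=Cam("side"); r=ctrl.read_state();st.append(np.r_[r["eef_pos"],r["tool_rot"][2],r["force"],r["width"]])
print(np.mean(st,0).round(3))
crop(s,235,110,325,210,"s12",6)
```

```text
[ 5.22924e+02 -1.08679e+02  1.11454e+02  1.50000e-02 -2.44100e+00
  5.27000e-01  5.74700e+00  3.00310e+01]
```

View pics/s12.png

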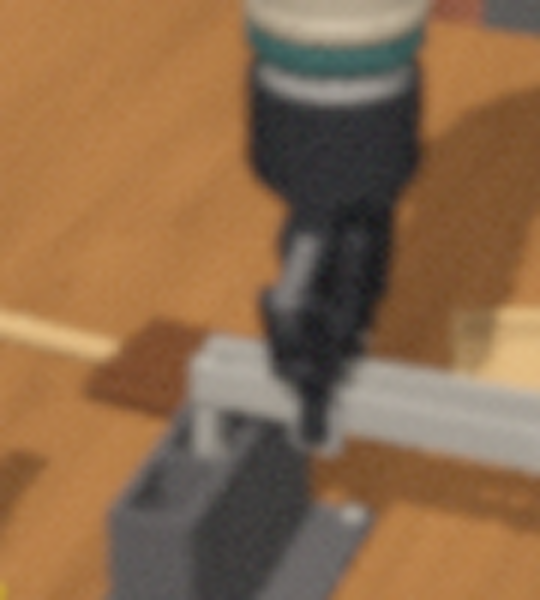

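The width went to 30 mm, so the legs have closed without the part between them. I open again, rise and look.

>>> {"method": "servo_tool", "body": {"commands": [0,0,0,0,0.62,0,0,0,0,0.58,0,0,0,0,0.54,0,0,0,0,0.5,0,0,0,0,0.5,0,0,0,0,0.5,0,0,0,0,0.5]}}

```text
clock: 13.82
eef_pos: [523.2, -108.7, 111.0]
tool_rot: [3.142, 0.0, 0.015]
force: [-0.7, 0.1, -1.4]
width: 42.7
```

Run:
```python
from h import *
st=[]
for _ in range(3): s=Cam("side"); r=ctrl.read_state();st.append(np.r_[r["eef_pos"],r["tool_rot"][2],r["force"],r["width"]])
st=np.mean(st,0);print(st.round(3))
R=Ro.from_euler('z',st[3]).as_matrix();g=st[:3]+[0,0,21]
o=[235,110];im=cv2.resize(s.img[110:210,235:345],None,fx=6,fy=6,interpolation=cv2.INTER_CUBIC)
def dot(P,c):
    q=(s.proj(P)[0]-o+.42)*6;cv2.circle(im,tuple(int(a) for a in q),3,c,1)
for p in[(59,19,9),(59,-19,9),(59,19,-9),(-20,21,9),(-20,21,-9),(-20,-21,9)]: dot(g+R@np.array(p),(0,0,255))
Rb=Ro.from_euler('z',.0157).as_matrix();B=np.array([577.3,-108.9,0])
for x in(-20,20):
    for y in(-81,81): dot(B+Rb@np.array([x,y,100]),(0,255,0))
for x in(-14,14):
    for y in(-23,23): dot(B+Rb@np.array([x,y,100]),(255,255,0))
cv2.imwrite("pics/s13.png",im)
```

```text
[ 5.23233e+02 -1.08719e+02  1.11017e+02  1.50000e-02 -7.50000e-02
 -2.49000e-01 -1.47900e+00  4.27430e+01]
```

View pics/s13.png

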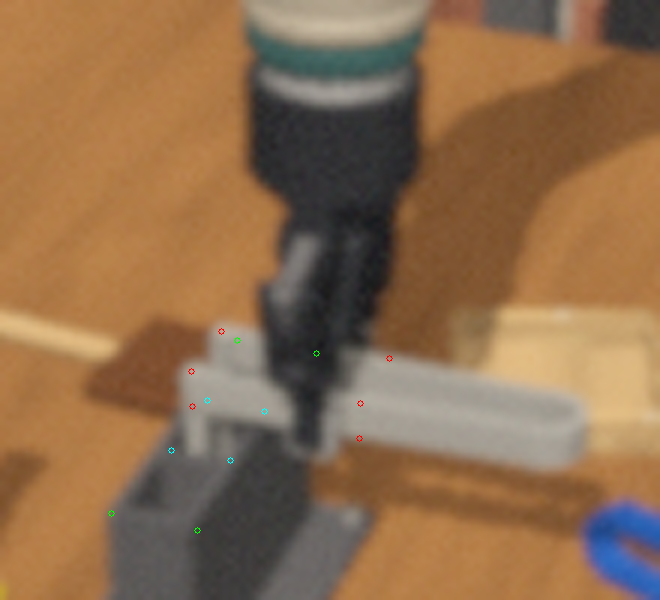

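>>> {"method": "servo_tool", "body": {"commands": [0,0,-0.2,0,0.5,0,0,-0.5,0,0.5,0,0,-0.8,0,0.5,0,0,-1,0,0.5,0,0,-1,0,0.5]}}

```text
clock: 14.38
eef_pos: [524.3, -108.9, 137.8]
tool_rot: [3.141, -0.003, 0.015]
force: [0.3, 0.1, -1.4]
width: 42.8
```

>>> {"method": "servo_tool", "body": {"commands": [0,0,-0.5,0,0.5,0,0,-1.2,0,0.5,0,0,-2,0,0.5,0,0,-2.8,0,0.5,0,0,-3.5,0,0.5,0,0,-3.8,0,0.5,0,0,-3.8,0,0.5]}}

```text
clock: 14.97
eef_pos: [524.3, -108.9, 232.8]
tool_rot: [3.141, -0.004, 0.015]
force: [0.5, -0.8, -1.4]
width: 42.9
```

>>> {"method": "servo_tool", "body": {"commands": [-0.5,-0.6,0,0,0.5,-1,-1.6,0,0,0.5,-1.5,-2.8,0,0,0.5,-2,-4,0,0,0.5,-2,-5.2,0,0,0.5,-2,-6.4,0,0,0.5,-2,-7.4,0,0,0.5,-2,-8,0,0,0.5,-2,-8,0,0,0.5,-2,-8,0,0,0.5]}}

```text
clock: 15.8
eef_pos: [469.3, 90.9, 230.0]
tool_rot: [3.141, 0.002, 0.018]
force: [-0.2, 0.2, -1.4]
width: 42.6
```

Run:
```python
from h import *
c=[Cam("top") for _ in range(4)];s=Cam("side")
t=c[0];cv2.imwrite("pics/t14raw.png",t.img);cv2.imwrite("pics/s14raw.png",s.img)
go([523.4,-108.6,210],.0157)
im=sum(k.img.astype(float) for k in c)/4
t.img=np.clip((im-20)*1.6,0,255).astype(np.uint8);crop(t,305,168,380,200,"t14",10.5)
```

```text
now [470.1  89.1 230.9] [3.141e+00 3.000e-04 1.310e-02] w 42.7 | units [2.027 7.935 0.839] twist -0.025 len 206
```

View pics/t14.png

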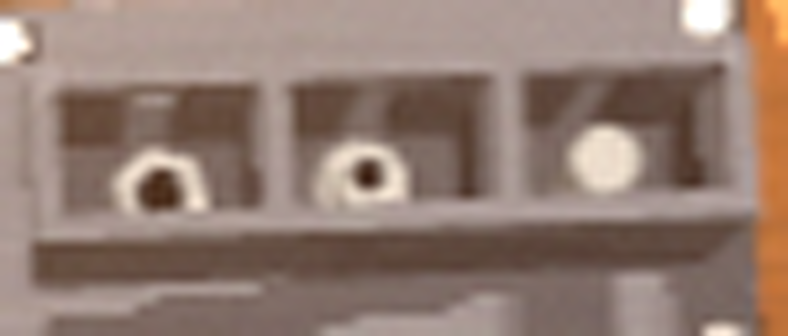

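View pics/t14raw.png

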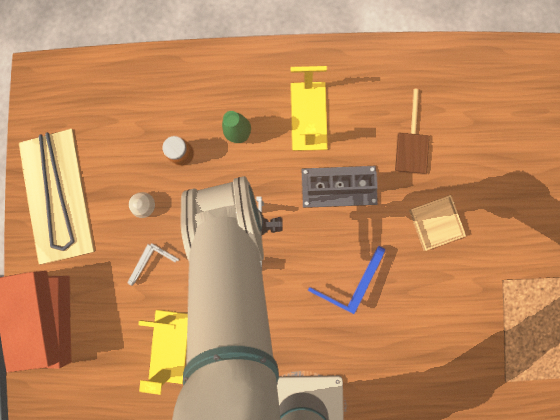

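View pics/s14raw.png

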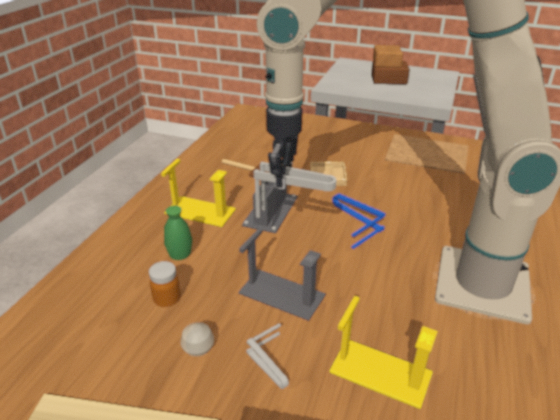

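Run:
```python
from h import *
t=Cam("top");s=Cam("side")
st=[]
for _ in range(3): s=Cam("side"); r=ctrl.read_state();st.append(np.r_[r["eef_pos"],r["tool_rot"],r["force"],r["width"]])
st=np.mean(st,0);print(st.round(3))
R=Ro.from_euler('z',st[5]).as_matrix();g=st[:3]+[0,0,21]
pts=[(59,20.5,9),(59,-20.5,9),(59,18,-116),(51,18,-116),(59,-18,-116),(51,-18,-116),(-20,21,9),(-20,21,-9),(-120,0,9),(-120,0,-9)]
for c,o,sz,n in((s,(235,145),(115,90),"s15"),(t,(235,185),(60,90),"t15")):
    im=cv2.resize(c.img[o[1]:o[1]+sz[1],o[0]:o[0]+sz[0]],None,fx=6.5,fy=6.5,interpolation=cv2.INTER_CUBIC)
    for p in pts:
        q=(c.proj(g+R@np.array(p))[0]-o+.42)*6.5;cv2.circle(im,tuple(int(a) for a in q),3,(0,0,255),1)
    cv2.imwrite(f"pics/{n}.png",im)
```

```text
[ 4.70222e+02  8.99530e+01  2.31091e+02  1.04700e+00 -0.00000e+00
  1.40000e-02  5.50000e-02  1.99000e-01 -1.15600e+00  4.27780e+01]
```

View pics/s15.png

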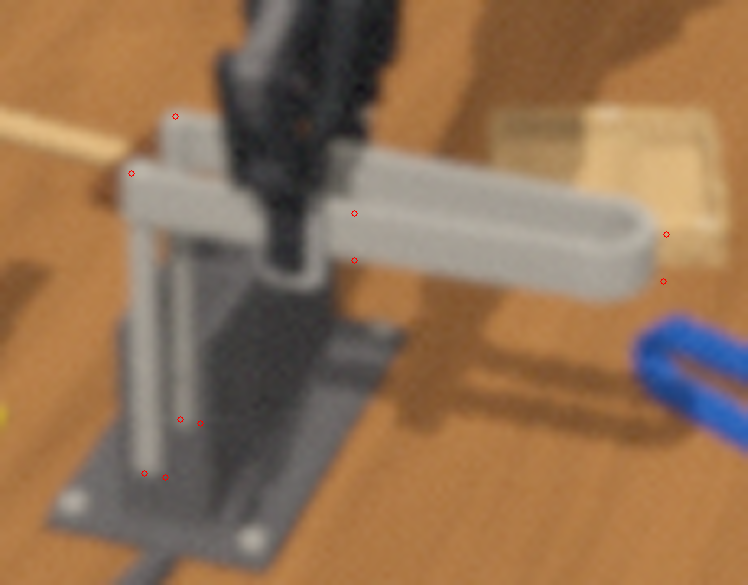

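View pics/t15.png

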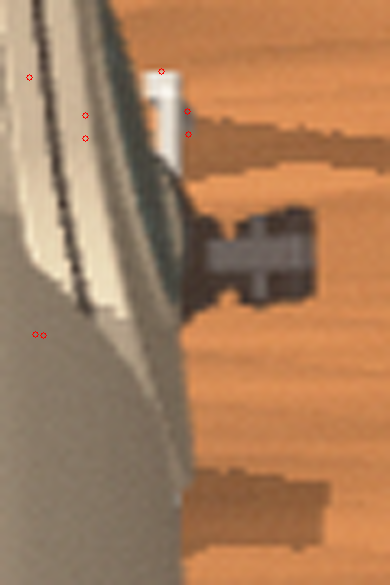

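>>> {"method": "servo_tool", "body": {"commands": [0,0,0.6,0,0.5,0,0,1.3,0,0.5,0,0,2,0,0.5,0,0,2.6,0,0.5,0,0,3.2,0,0.5,0,0,3.2,0,0.5,0,0,3.2,0,0.5]}}

```text
clock: 16.88
eef_pos: [469.8, 90.4, 150.8]
tool_rot: [3.141, 0.001, 0.015]
force: [0.2, -0.2, -1.4]
width: 42.7
```

```bash
cat > chk.py <<'E'
from h import *
import sys
n=sys.argv[1];sx,sy,tx,ty=map(int,sys.argv[2:6])
st=[]
for _ in range(3): s=Cam("side"); r=ctrl.read_state();st.append(np.r_[r["eef_pos"],r["tool_rot"],r["force"],r["width"]])
t=Cam("top");st=np.median(st,0);print(st.round(3))
cv2.imwrite(f"pics/{n}_sraw.png",s.img);cv2.imwrite(f"pics/{n}_traw.png",t.img)
crop(s,sx,sy,sx+110,sy+90,n+"_s",6.5);crop(t,tx,ty,tx+80,ty+90,n+"_t",6.5)
E
python3 chk.py c1 235 175 235 185
```

```text
[ 4.70796e+02  9.05800e+01  1.51817e+02 -3.14100e+00 -1.00000e-03
  1.50000e-02  5.05000e-01  6.59000e-01 -1.50700e+00  4.24610e+01]
```

View pics/c1_s.png

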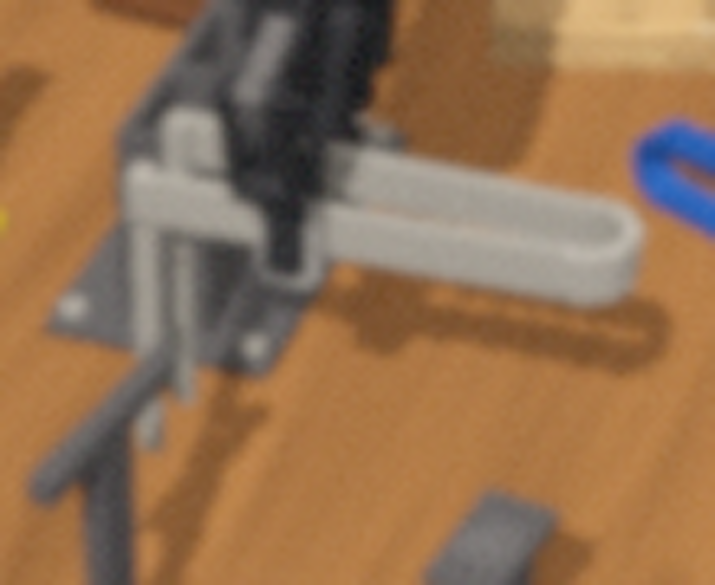

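View pics/c1_t.png

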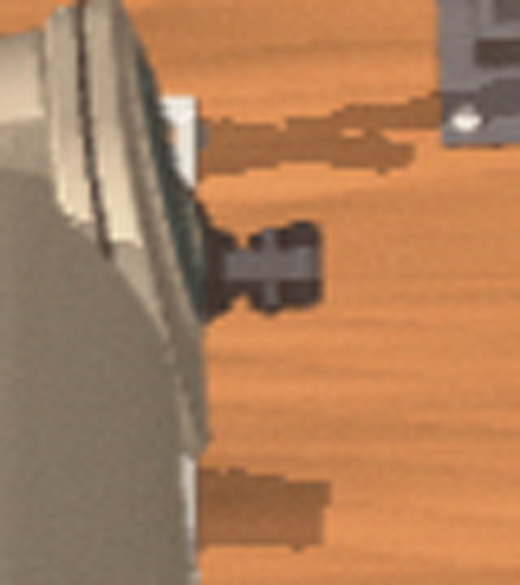

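Run:
```python
from h import *
from scipy.optimize import least_squares
s=Cam("side");t=Cam("top")
U=lambda x,y:np.array((235+x/6.5-.42,175+y/6.5-.42))
tcp=np.array([470.8,90.6,151.8])
P=lambda p:s.proj(tcp+[0,0,21]+Ro.from_euler('z',.015).as_matrix()@np.array(p,float))[0]
for n,p in (("nb",(55,18,-116)),("fb",(55,-18,-116)),("nb15",(55,15.5,-116)),("nt",(59,23,9)),("ft",(59,-23,9)),("nlo",(59,23,-9))):
    q=P(p);print(n,((q-[235,175]+.42)*6.5).round(0))
# derivatives px-crop per mm
b=P((55,18,-116))
for d in np.eye(3): print(((P(np.array((55,18,-116))+d)-b)*6.5).round(2))
```

```text
nb [158. 455.]
fb [192. 400.]
nb15 [161. 451.]
nt [134. 180.]
ft [181. 113.]
nlo [135. 222.]
[-2.51 -0.55]
[-0.98  1.59]
[-0.07 -2.12]
```

Run:
```python
from h import *
t=Cam("top")
im=cv2.imread("pics/c1_t.png");g=cv2.cvtColor(im,cv2.COLOR_BGR2GRAY).astype(int);hsv=cv2.cvtColor(im,cv2.COLOR_BGR2HSV)
m=(g>150)&(hsv[...,1]<50)
U=lambda x,y:(235+x/6.5-.42,185+y/6.5-.42)
for v in (105,115,125,135,150,160,170,470,480,490,500,510,520,530,540,550,560,570,580):
    xs=np.flatnonzero(m[v,140:240])+140
    if len(xs): print(v,xs.min(),xs.max(),t.at(U(xs.max()+.5,v),181.8).round(1))
print("free tongs slopes at rest rel yaw: pb -0.196 vs axis -.136")
```

```text
105 163 193 [527.   67.1 181.8]
115 165 194 [523.6  66.9 181.8]
125 172 194 [520.3  66.9 181.8]
135 178 194 [517.   67.  181.8]
150 174 194 [511.9  67.1 181.8]
160 177 194 [508.6  67.2 181.8]
170 178 193 [505.3  67.6 181.8]
470 182 193 [405.8  69.7 181.8]
480 182 193 [402.5  69.7 181.8]
490 184 193 [399.2  69.8 181.8]
500 186 193 [395.9  69.9 181.8]
510 187 193 [392.6  69.9 181.8]
520 186 193 [389.3  70.  181.8]
530 190 192 [386.   70.4 181.8]
free tongs slopes at rest rel yaw: pb -0.196 vs axis -.136
```

Run:
```python
from h import *
s=Cam("side")
im=cv2.imread("pics/c1_sraw.png");hsv=cv2.cvtColor(im,cv2.COLOR_BGR2HSV)
m=((hsv[...,1]<45)&(im.min(2)>105)).astype(np.uint8)
cv2.imwrite("pics/m.png",cv2.resize(m[175:265,235:345]*255,None,fx=6.5,fy=6.5,interpolation=cv2.INTER_NEAREST))
tcp=np.array([470.8,90.6,151.8]);R=Ro.from_euler('z',.015).as_matrix()
P=lambda p:s.proj(tcp+[0,0,21]+R@np.array(p,float))[0]
# predicted bottom outer edge of near arm: y=21.5+.035*x
X=np.arange(-90,-10,5);E=np.array([P((x,21.5+.035*x,-9)) for x in X])
g=cv2.cvtColor(im,cv2.COLOR_BGR2GRAY).astype(float)
for u in range(285,326,4):
    v=np.arange(200,240);col=g[v,u]
    d=col[:-1]-col[1:];k=[i for i in range(len(d)) if d[i]>20]
    pv=np.interp(u,E[:,0],E[:,1]) if E[0,0]<E[-1,0] else np.interp(u,E[::-1,0],E[::-1,1])
    print(u,"pred",round(pv,1),"drops",[(int(v[i]),int(d[i])) for i in k])
```

```text
285 pred 214.4 drops []
289 pred 214.9 drops []
293 pred 215.6 drops [(215, 28)]
297 pred 216.3 drops [(216, 27)]
301 pred 217.0 drops []
305 pred 217.7 drops [(217, 23)]
309 pred 218.4 drops [(218, 25)]
313 pred 219.1 drops [(219, 25)]
317 pred 219.9 drops [(219, 21)]
321 pred 220.2 drops [(220, 22)]
325 pred 220.2 drops [(221, 24)]
```

View pics/m.png

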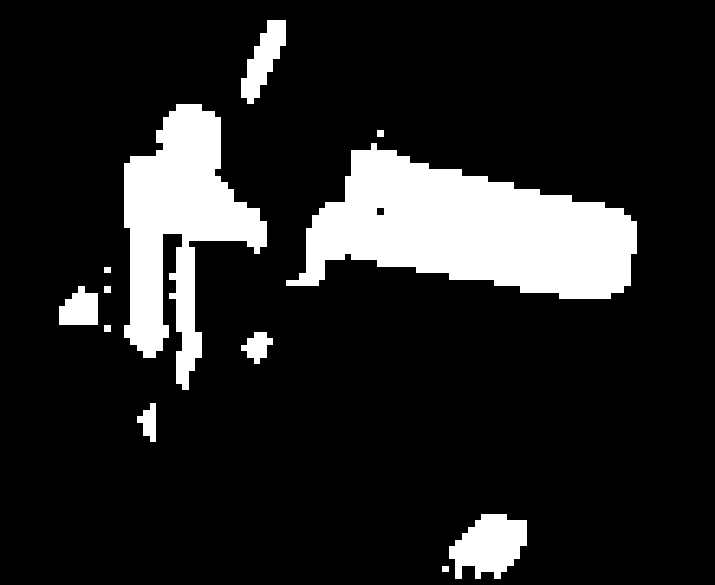

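Run:
```python
from h import *
c=[Cam("top") for _ in range(12)];t=c[0]
im=sum(k.img.astype(float) for k in c)/12
np.save("avg.npy",im)
a=im[172:196,307:368];a=np.clip((a-30)*1.25,0,255).astype(np.uint8)
cv2.imwrite("pics/t16.png",cv2.resize(a,None,fx=13,fy=13,interpolation=cv2.INTER_LANCZOS4))
g=im.mean(2)
print(g[178:192,312:330].astype(int));print(g[178:192,332:350].astype(int))
```

```text
[[ 71  72  71  72  77  90  93  94  90  82  70  71  72  71  72  72  77  96]
 [ 72  72  72  71  76  87  92  91  87  75  70  71  71  71  70  70  79  99]
 [ 70  70  72  70  78  92  90  91  87  76  70  70  71  71  69  69  77  98]
 [ 70  71  70  71  80  91  91  91  87  76  77  80  80  80  80  74  76  99]
 [ 90  90  90  90  89  95 118 139 130 106 101  90  90  90  89  83  79  99]
 [ 89  89  89  90  95 127 159 157 158 159 157 129  89  90  91  85  79  99]
 [ 90  90  90  97 129 163 146  91  64  98 142 147 101  90  90  86  72  82]
 [ 89  89  89 108 149 149  92  55  55  74 125 152 115  89  89  84  71  79]
 [ 90  89  90 102 137 143  72  55  56  55 106 157 129  91  91  86  72  78]
 [ 90  90  91  97 127 147  93  57  57  64 112 161 143  90  92  92  80  88]
 [105 108 112 112 118 130 123 108 120 120 120 120 119 120 120 120 120 120]
 [119 120 120 120 120 120 120 120 121 120 120 120 120 120 120 119 120 121]
 [119 120 115 107 106 106 107 108 104  95  95  95  95  94  95  91  83  83]
 [ 73  73  72  74  73  72  72  72  72  73  74  73  73  72  73  72  72  72]]
[[108  70  70  69  70  72  82  92  91  83  66  67
[... 301 characters left out ...]
 90  90  90  90  79  62]
 [115  96  91 113 149 160 143  91  81 129 148 113  92  92  91  91  80  63]
 [115  96  97 121 144 141 110  55  55 113 160 136  90  90  91  90  79  62]
 [115  95 103 132 138 141 135  68  63 118 161 139  90  90  89  91  80  61]
 [115  96 104 132 134 135 160 148 143 162 162 140  90  91  91  90  80  62]
 [118 110 105 121 130 117 133 138 131 127 125 126 114 118 122 122 121 121]
 [121 120 120 120 121 121 121 121 121 122 122 122 122 123 122 123 122 122]
 [120 119 120 120 121 121 121 121 116 109 109 109 109 109 104  96  96  96]
 [ 81  78  71  71  73  73  72  73  74  72  73  72  72  72  73  72  72  72]
 [ 72  72  72  72  73  73  72  72  72  71  72  72  72  71  71  71  72  71]]
```

View pics/t16.png

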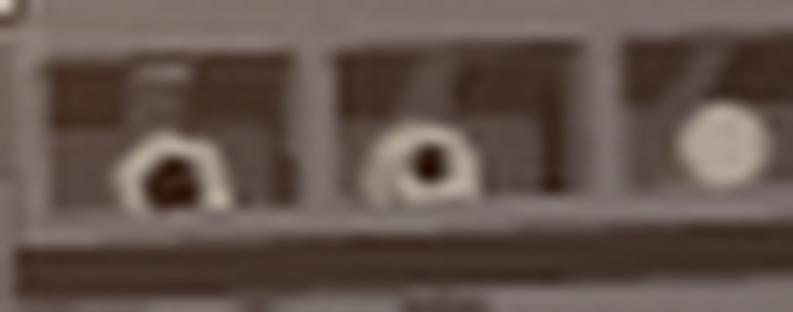

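Run:
```python
from h import *
t=Cam("top");s=Cam("side")
tcp=np.array([471.0,188.3,142.3]);R=Ro.from_euler('z',-.132).as_matrix()
im=cv2.imread("pics/t7.png")[60:220,130:330];im=cv2.resize(im,None,fx=3.6,fy=3.6,interpolation=cv2.INTER_CUBIC)
def dot(p,c):
    q=t.proj(tcp+[0,0,21]+R@np.array(p,float))[0];q=((q-[180,185]+.42)*6-[130,60])*3.6;cv2.circle(im,tuple(int(a) for a in q),4,c,2)
w=40;h=16-(-4)*0
o=13+ (w-36)/7*5.2 # leg outer half
for x in(51,59):
    for y in(o,o-5,-o,-o+5): dot((x,y,-116),(0,0,255))
    for y in(o,-o): dot((x,y,-9),(255,0,0)); dot((x,y,9),(0,255,0))
cv2.imwrite("pics/t17.png",im)
```

```text
(no output)
```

View pics/t17.png

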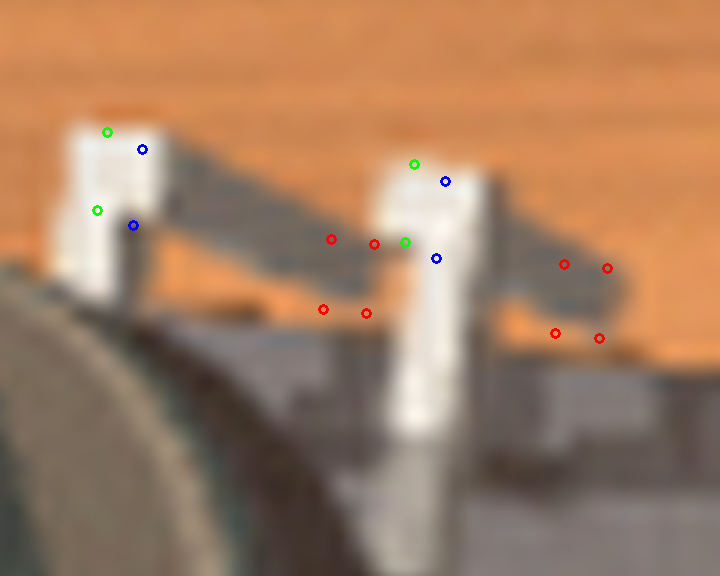

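>>> {"method": "servo_tool", "body": {"commands": [0,0,-0.6,0,0.53,0,0,-1.3,0,0.53,0,0,-2,0,0.53,0,0,-2.7,0,0.53,0,0,-3.2,0,0.53,0,0,-3.2,0,0.53,0,0,-3.2,0,0.53]}}

```text
clock: 18.57
eef_pos: [470.4, 90.6, 231.3]
tool_rot: [-3.141, -0.001, 0.015]
force: [-0.4, 0.4, -1.9]
width: 40.2
```

```bash
python3 -c "
from h import *
go([521.9,-108.7,227],.0157)"
```

```text
now [470.4  90.6 231.3] [-3.1413e+00 -1.2000e-03  1.5400e-02] w 40.2 | units [1.938 8.002 0.171] twist -0.003 len 206
```

>>> {"method": "servo_tool", "body": {"commands": [0.15,0.6,0,0,0.53,0.4,1.6,0,0,0.53,0.7,2.8,0,0,0.53,1,4,0,0,0.53,1.25,5.2,0,0,0.53,1.5,6.4,0,0,0.53,1.8,7.4,0,0,0.53,1.94,8,0,0,0.5,1.94,8,0,0,0.5,1.94,8,0,0,0.5]}}

```text
clock: 19.4
eef_pos: [520.8, -109.3, 229.6]
tool_rot: [-3.141, 0.003, 0.013]
force: [1.0, 0.9, -2.4]
width: 42.7
```

>>> {"method": "servo_tool", "body": {"commands": [0,0,0,0,0.5,0,0,0,0,0.5,0,0,0,0,0.5]}}

```text
clock: 19.65
eef_pos: [521.5, -107.3, 230.8]
tool_rot: [-3.141, 0.001, 0.018]
force: [0.3, 0.8, -1.2]
width: 43.4
```

```bash
python3 -c "
from h import *
p=[]
for _ in range(6): ctrl.get_image('side');p.append(ctrl.read_state()['eef_pos'])
print(np.mean(p,0).round(2))
go([521.9,-108.7,110.5],.0157)"
```

```text
[ 521.69 -108.    231.1 ]
now [ 521.7 -108.4  231.2] [-3.1416e+00 -2.0000e-04  1.5900e-02] w 42.5 | units [0.006 0.011 4.826] twist 0.002 len 121
```

>>> {"method": "servo_tool", "body": {"commands": [0,0.01,0.3,0,0.5,0,0.01,0.8,0,0.5,0,0.01,1.3,0,0.5,0,0.01,1.8,0,0.5,0,0.01,2.3,0,0.5,0,0.01,2.8,0,0.5,0,0.01,3.3,0,0.5,0,0.01,3.7,0,0.5,0,0.01,3.9,0,0.5,0,0.01,3.9,0,0.5]}}

```text
clock: 20.78
eef_pos: [520.9, -108.8, 132.3]
tool_rot: [-3.141, 0.002, 0.015]
force: [-0.1, -0.6, -1.6]
width: 42.7
```

>>> {"method": "servo_tool", "body": {"commands": [0,0,0.15,0,0.5,0,0,0.3,0,0.5,0,0,0.45,0,0.5,0,0,0.6,0,0.5,0,0,0.75,0,0.5,0,0,0.9,0,0.5,0,0,0.95,0,0.5,0,0,0.95,0,0.5,0,0,0.95,0,0.5]}}

```text
clock: 21.53
eef_pos: [521.7, -109.0, 109.8]
tool_rot: [-3.142, 0.0, 0.015]
force: [0.3, -0.5, -1.4]
width: 42.6
```

```bash
python3 -c "
from h import *
p=[]
for _ in range(6): ctrl.get_image('side');r=ctrl.read_state();p.append(np.r_[r['eef_pos'],r['force'],r['width']])
print(np.mean(p,0).round(2))"
```

```text
[ 5.2187e+02 -1.0900e+02  1.0998e+02 -2.1000e-01  1.2000e-01 -1.1700e+00
  4.2700e+01]
```

>>> {"method": "servo_tool", "body": {"commands": [0,0,0,0,0.52,0,0,0,0,0.54,0,0,0,0,0.56,0,0,0,0,0.56,0,0,0,0,0.56,0,0,0,0,0.56]}}

```text
clock: 22.33
eef_pos: [521.7, -109.0, 109.8]
tool_rot: [-3.142, 0.0, 0.015]
force: [0.1, 0.5, -1.7]
width: 37.6
```

>>> {"method": "servo_tool", "body": {"commands": [0,0,0,0,0.58,0,0,0,0,0.58,0,0,0,0,0.58,0,0,0,0,0.58]}}

```text
clock: 22.67
eef_pos: [521.7, -108.9, 109.8]
tool_rot: [3.142, 0.0, 0.016]
force: [-0.1, -0.4, -1.3]
width: 36.1
```

>>> {"method": "servo_tool", "body": {"commands": [0,0,0,0,0.6,0,0,0,0,0.6,0,0,0,0,0.6,0,0,0,0,0.6]}}

```text
clock: 23.0
eef_pos: [521.7, -109.0, 109.9]
tool_rot: [-3.142, -0.0, 0.015]
force: [-1.8, 0.5, 1.3]
width: 34.4
```

```bash
python3 -c "
from h import *
p=[]
for _ in range(4): s=Cam('side');r=ctrl.read_state();p.append(np.r_[r['eef_pos'],r['force'],r['torque'],r['width']])
print(np.mean(p,0).round(2));crop(s,235,110,325,210,'s18',6)"
```

```text
[ 5.2171e+02 -1.0892e+02  1.0989e+02 -8.4000e-01 -1.4000e-01  9.7000e-01
  5.0000e-02  9.0000e-02 -0.0000e+00  3.4680e+01]
```

View pics/s18.png

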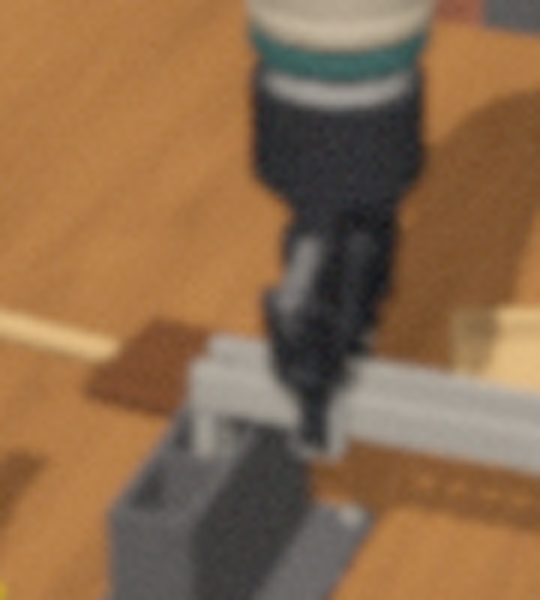

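>>> {"method": "servo_tool", "body": {"commands": [0,0,0,0,0.62,0,0,0,0,0.63,0,0,0,0,0.63,0,0,0,0,0.63,0,0,-0.1,0,0.63,0,0,-0.2,0,0.63,0,0,-0.3,0,0.63,0,0,-0.4,0,0.63,0,0,-0.4,0,0.63]}}

```text
clock: 23.95
eef_pos: [522.2, -109.1, 120.3]
tool_rot: [3.141, -0.001, 0.015]
force: [-0.1, 1.0, -2.1]
width: 32.2
```

```bash
python3 -c "
from h import *
p=[]
for _ in range(6): s=Cam('side');r=ctrl.read_state();p.append(np.r_[r['eef_pos'],r['force'],r['torque'],r['width']])
print(np.mean(p,0).round(2))"
```

```text
[ 5.2178e+02 -1.0896e+02  1.1984e+02  3.0000e-02 -0.0000e+00 -1.6600e+00
 -0.0000e+00  3.0000e-02 -0.0000e+00  3.2380e+01]
```

Averaged force fell from about -1.3 to -1.66 N, which suggests roughly 35 g is hanging on the tongs. I lift out and look.

>>> {"method": "servo_tool", "body": {"commands": [0,0,-0.3,0,0.63,0,0,-0.7,0,0.63,0,0,-1.2,0,0.63,0,0,-1.7,0,0.63,0,0,-2.2,0,0.63,0,0,-2.7,0,0.63,0,0,-3.2,0,0.63,0,0,-3.7,0,0.63,0,0,-4.1,0,0.63,0,0,-4.3,0,0.63]}}

```text
clock: 25.08
eef_pos: [522.5, -109.1, 229.5]
tool_rot: [3.141, -0.003, 0.015]
force: [-0.5, 0.7, -1.1]
width: 32.6
```

>>> {"method": "servo_tool", "body": {"commands": [0,0,-0.1,0,0.63,0,0,-0.1,0,0.63]}}

```text
clock: 25.25
eef_pos: [521.9, -109.0, 230.4]
tool_rot: [3.141, -0.001, 0.015]
force: [-0.8, -0.7, -1.4]
width: 32.4
```

```bash
python3 chk.py c2 235 100 280 150
```

```text
[ 5.21348e+02 -1.08866e+02  2.29417e+02 -3.14100e+00  1.00000e-03
  1.50000e-02 -6.60000e-02 -3.16000e-01 -1.36500e+00  3.22570e+01]
```

View pics/c2_s.png

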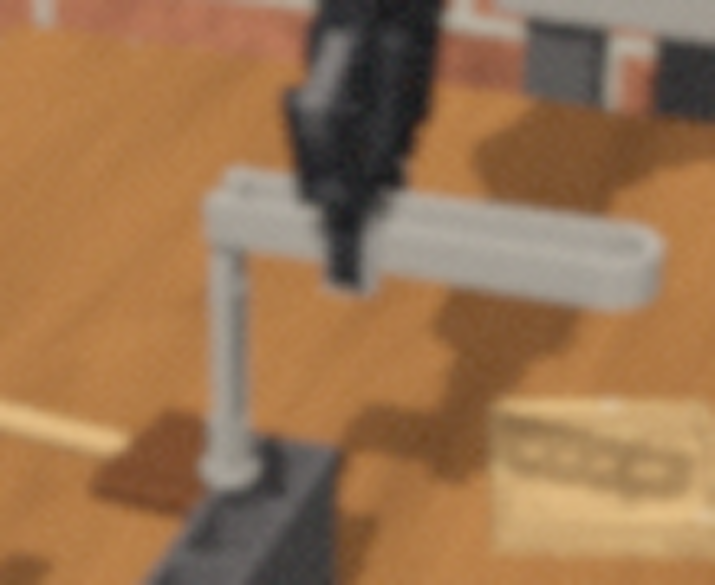

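The mouthpiece is out, upright between the legs, with its flange at about (270,172) in the side view. I carry it to the tray.

>>> {"method": "servo_tool", "body": {"commands": [-0.2,0.4,0,0,0.63,-0.6,1.3,0,0,0.63,-1.1,2.5,0,0,0.63,-1.6,3.7,0,0,0.63,-2.1,4.9,0,0,0.63,-2.6,6.1,0,0,0.63,-3.1,7.3,0,0,0.63,-3.6,8.4,0,0,0.63,-4,9.3,0,0,0.63,-4.17,9.74,0,0,0.63]}}

```text
clock: 26.28
eef_pos: [417.7, -358.6, 229.5]
tool_rot: [3.14, 0.002, 0.01]
force: [-0.3, -0.5, -1.3]
width: 32.5
```

>>> {"method": "servo_tool", "body": {"commands": [0,0,0,0,0.63,0,0,0,0,0.63,0,0,0,0,0.63]}}

```text
clock: 26.53
eef_pos: [422.0, -352.2, 229.5]
tool_rot: [-3.14, -0.0, 0.018]
force: [0.1, 0.5, -1.4]
width: 32.6
```

```bash
python3 chk.py c3 270 80 400 180;python3 -c "
from h import *
go([421,-354,108],.0157)"
```

```text
[ 4.22288e+02 -3.52082e+02  2.29707e+02 -3.14000e+00 -0.00000e+00
  1.80000e-02  1.37000e-01 -2.69000e-01 -2.45900e+00  3.21960e+01]
now [ 422.1 -352.6  229.8] [-3.141e+00 -2.000e-04  1.800e-02] w 32.3 | units [-0.046  0.058  4.873] twist 0.022 len 122
```

View pics/c3_sraw.png

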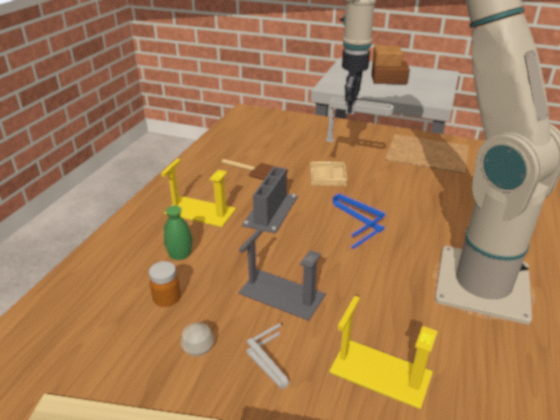

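View pics/c3_traw.png

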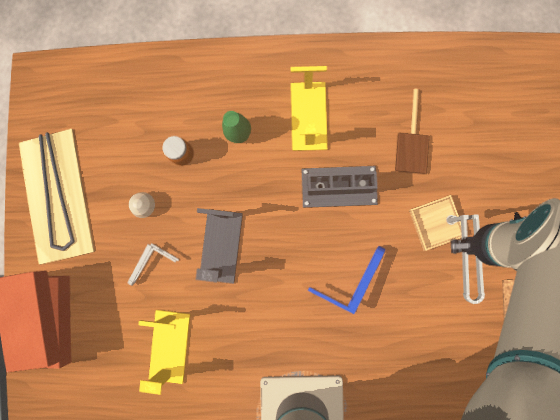

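>>> {"method": "servo_tool", "body": {"commands": [-0.04,0.04,0.3,0,0.63,-0.04,0.04,0.8,0,0.63,-0.04,0.04,1.3,0,0.63,-0.04,0.04,1.8,0,0.63,-0.04,0.04,2.4,0,0.63,-0.04,0.04,3,0,0.63,-0.04,0.04,3.6,0,0.63,-0.04,0.04,4.1,0,0.63,-0.04,0.04,4.5,0,0.63,-0.04,0.04,4.6,0,0.63]}}

```text
clock: 27.57
eef_pos: [419.5, -354.1, 112.9]
tool_rot: [-3.14, 0.002, 0.016]
force: [0.6, 0.1, -1.9]
width: 32.5
```

>>> {"method": "servo_tool", "body": {"commands": [0,0,0,0,0.63,0,0,0,0,0.63]}}

```text
clock: 27.73
eef_pos: [420.6, -355.2, 115.1]
tool_rot: [3.141, -0.0, 0.016]
force: [-0.4, 0.2, -1.7]
width: 32.6
```

```bash
python3 chk.py c4 280 120 400 180
```

```text
[ 4.20771e+02 -3.55461e+02  1.15577e+02  3.14100e+00 -1.00000e-03
  1.50000e-02 -4.20000e-02  1.11000e-01 -1.88400e+00  3.24470e+01]
```

View pics/c4_s.png

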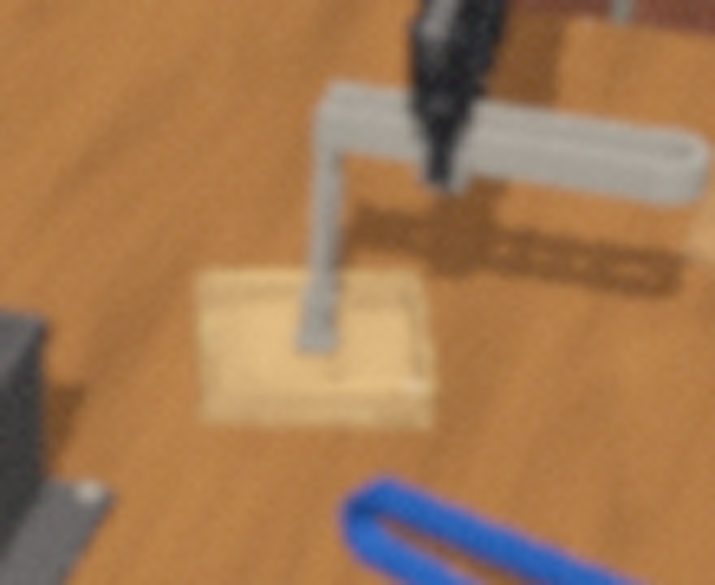

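View pics/c4_t.png

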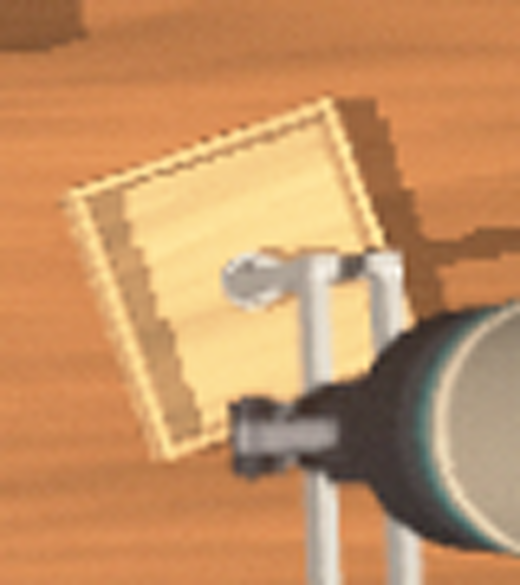

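>>> {"method": "servo_tool", "body": {"commands": [0,0,0.1,0,0.63,0,0,0.2,0,0.63,0,0,0.28,0,0.63,0,0,0.28,0,0.63,0,0,0.28,0,0.63]}}

```text
clock: 28.35
eef_pos: [420.2, -355.0, 107.6]
tool_rot: [-3.141, 0.0, 0.015]
force: [0.1, -0.2, -2.2]
width: 32.1
```

>>> {"method": "servo_tool", "body": {"commands": [0,0,0.03,0,0.63,0,0,0.06,0,0.63,0,0,0.06,0,0.63,0,0,0.06,0,0.63]}}

```text
clock: 28.68
eef_pos: [419.8, -355.3, 106.9]
tool_rot: [3.141, 0.0, 0.015]
force: [-2.5, 1.0, 5.4]
width: 32.6
```

```bash
python3 chk.py c5 280 120 400 180
```

```text
[ 4.19781e+02 -3.55289e+02  1.06880e+02  3.14100e+00  0.00000e+00
  1.50000e-02 -3.27400e+00  1.61000e-01  5.03100e+00  3.22850e+01]
```

>>> {"method": "servo_tool", "body": {"commands": [0,0,-0.02,0,0.63,0,0,-0.02,0,0.61,0,0,-0.02,0,0.59,0,0,-0.02,0,0.57,0,0,-0.02,0,0.55,0,0,-0.02,0,0.53,0,0,-0.02,0,0.51,0,0,-0.02,0,0.49,0,0,-0.02,0,0.49,0,0,-0.02,0,0.49]}}

```text
clock: 29.72
eef_pos: [420.3, -355.1, 106.8]
tool_rot: [3.142, -0.0, 0.015]
force: [0.8, 0.2, -1.6]
width: 43.6
```

```bash
python3 chk.py c6 280 120 400 180
```

```text
[ 4.20270e+02 -3.55065e+02  1.06811e+02  3.14200e+00 -0.00000e+00
  1.50000e-02 -2.23000e-01  1.60000e-02 -1.40600e+00  4.38280e+01]
```

View pics/c6_s.png

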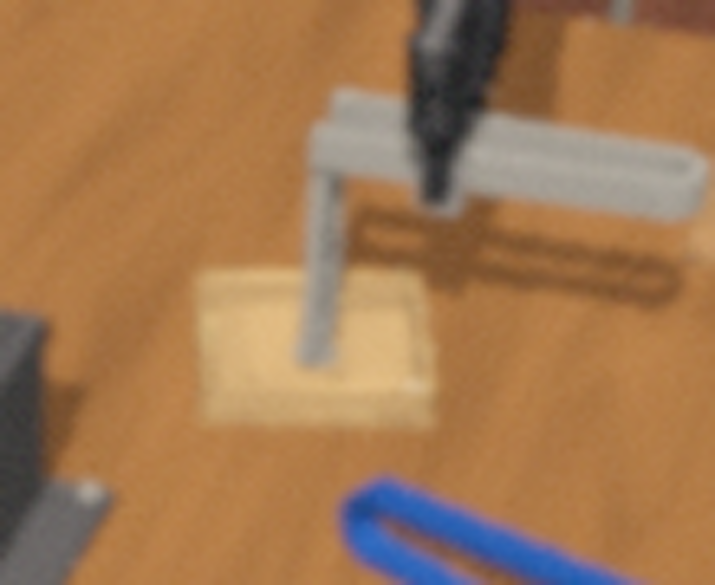

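View pics/c6_t.png

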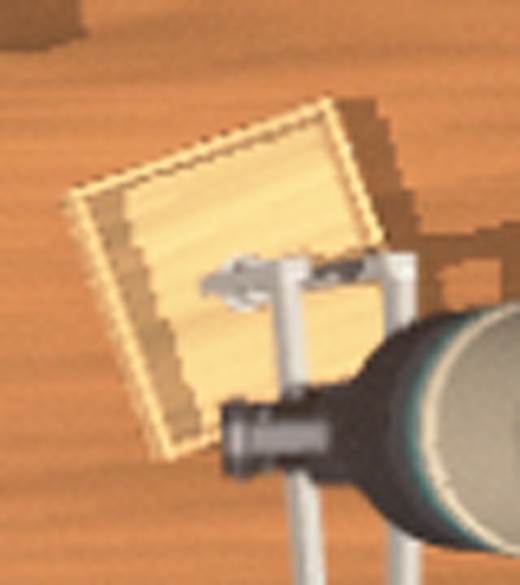

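Released: the legs stand clear on both sides of the mouthpiece. I rise slowly and straight, then check.

>>> {"method": "servo_tool", "body": {"commands": [0,0,-0.2,0,0.49,0,0,-0.5,0,0.49,0,0,-0.9,0,0.49,0,0,-1.3,0,0.49,0,0,-1.8,0,0.49,0,0,-2.4,0,0.49,0,0,-3.2,0,0.49,0,0,-4,0,0.49,0,0,-4.6,0,0.5,0,0,-5,0,0.51]}}

```text
clock: 30.75
eef_pos: [420.9, -355.7, 234.8]
tool_rot: [3.139, -0.003, 0.015]
force: [-0.8, -0.4, -1.9]
width: 41.8
```

>>> {"method": "servo_tool", "body": {"commands": [0,0,0,0,0.53,0,0,0,0,0.53]}}

```text
clock: 30.92
eef_pos: [420.4, -355.1, 232.4]
tool_rot: [3.141, -0.001, 0.016]
force: [-0.3, -0.7, -1.1]
width: 40.5
```

```bash
python3 chk.py c7 280 120 400 180; python3 -c "
from h import *
go([471,188.3,230],-.132)"
```

```text
[ 4.19701e+02 -3.54562e+02  2.31063e+02 -3.14000e+00  1.00000e-03
  1.50000e-02 -2.10000e-02  4.50000e-02 -1.61500e+00  4.02280e+01]
now [ 419.7 -354.6  230.8] [-3.1402e+00  1.7000e-03  1.5500e-02] w 40.2 | units [  2.387 -21.68    0.056] twist 1.408 len 545
```

View pics/c7_s.png

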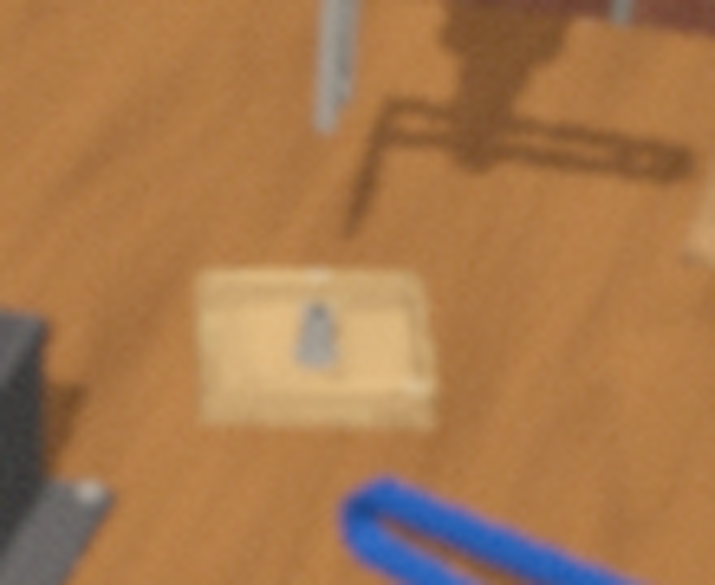

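View pics/c7_t.png

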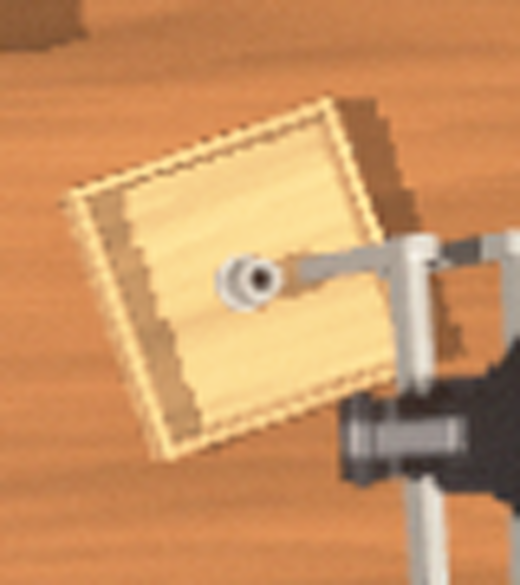

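The mouthpiece stands upright in the tray, with its bore at about (439,222) in the top view. I take the tongs back.

>>> {"method": "servo_tool", "body": {"commands": [0.1,-0.5,0,0.05,0.53,0.2,-1.4,0,0.1,0.53,0.3,-2.5,0,0.2,0.53,0.4,-3.7,0,0.3,0.53,0.5,-4.9,0,0.3,0.53,0.7,-6.1,0,0.4,0.53,0.8,-7.3,0,0.5,0.53,0.9,-8.5,0,0.6,0.53,1.1,-9.6,0,0.7,0.53,1.2,-10.4,0,0.7,0.53]}}

```text
clock: 31.95
eef_pos: [446.1, -91.7, 231.2]
tool_rot: [-3.141, 0.001, -0.056]
force: [0.7, -0.1, -1.7]
width: 40.1
```

```bash
python3 -c "
from h import *
ctrl.get_image('top')
go([471,188.3,230],-.132)"
```

```text
now [446.6 -87.8 231.1] [-3.1378e+00  1.5000e-03 -5.0900e-02] w 40.2 | units [  0.413 -11.08    0.087] twist 0.774 len 277
```

>>> {"method": "servo_tool", "body": {"commands": [0,-0.5,0,0.1,0.53,0.05,-1.4,0,0.1,0.53,0.1,-2.6,0,0.2,0.53,0.15,-3.9,0,0.3,0.53,0.2,-5.2,0,0.4,0.53,0.25,-6.5,0,0.5,0.53,0.3,-7.8,0,0.55,0.53,0.35,-9,0,0.6,0.53,0.4,-10,0,0.7,0.53,0.41,-10.8,0,0.75,0.53]}}

```text
clock: 32.83
eef_pos: [471.9, 176.7, 231.1]
tool_rot: [-3.142, 0.001, -0.135]
force: [0.1, -0.9, -1.7]
width: 40.1
```

>>> {"method": "servo_tool", "body": {"commands": [0,-0.1,0,0,0.53,0,-0.2,0,0,0.53,0,-0.2,0,0,0.53,0,-0.2,0,0,0.53]}}

```text
clock: 33.17
eef_pos: [472.7, 177.8, 231.5]
tool_rot: [3.14, 0.001, -0.138]
force: [-0.0, -0.3, -1.4]
width: 40.3
```

```bash
python3 -c "
from h import *
p=[]
for _ in range(6): ctrl.get_image('side');r=ctrl.read_state();p.append(np.r_[r['eef_pos'],r['tool_rot'][2]])
print(np.mean(p,0).round(3))
go([471,188.3,150],-.132)"
```

```text
[ 4.72853e+02  1.78124e+02  2.31809e+02 -1.38000e-01]
now [472.9 178.6 231.9] [ 3.1416e+00 -2.0000e-04 -1.3750e-01] w 40.1 | units [-0.129 -0.372  3.276] twist -0.053 len 83
```

>>> {"method": "servo_tool", "body": {"commands": [-0.12,-0.38,0.3,-0.05,0.53,-0.12,-0.38,0.8,-0.05,0.53,-0.12,-0.38,1.4,-0.05,0.53,-0.12,-0.38,2,-0.05,0.53,-0.12,-0.38,2.6,-0.05,0.53,-0.12,-0.38,3.1,-0.05,0.53,-0.12,-0.38,3.2,-0.05,0.53,-0.12,-0.38,3.2,-0.05,0.53]}}

```text
clock: 34.13
eef_pos: [470.3, 189.4, 150.8]
tool_rot: [3.141, 0.002, -0.131]
force: [0.0, 0.2, -1.3]
width: 40.1
```

>>> {"method": "servo_tool", "body": {"commands": [0,0,0,0,0.53,0,0,0,0,0.53]}}

```text
clock: 34.3
eef_pos: [471.6, 189.6, 152.5]
tool_rot: [-3.141, -0.001, -0.131]
force: [0.3, -0.3, -1.0]
width: 40.6
```

```bash
python3 chk.py c8 225 190 185 190; python3 -c "
from h import *
p=[]
for _ in range(6): ctrl.get_image('side');r=ctrl.read_state();p.append(np.r_[r['eef_pos'],r['tool_rot'][2]])
print(np.mean(p,0).round(3))
go([471,188.3,124],-.132)"
```

```text
[ 4.71601e+02  1.89436e+02  1.52565e+02 -3.14100e+00 -1.00000e-03
 -1.31000e-01  4.20000e-02  1.60000e-01 -1.46600e+00  4.03380e+01]
[ 4.71250e+02  1.89141e+02  1.52095e+02 -1.31000e-01]
now [471.2 189.1 151.9] [-3.1415e+00 -2.0000e-04 -1.3120e-01] w 40.1 | units [-0.002  0.032  1.117] twist 0.007 len 28
```

View pics/c8_s.png

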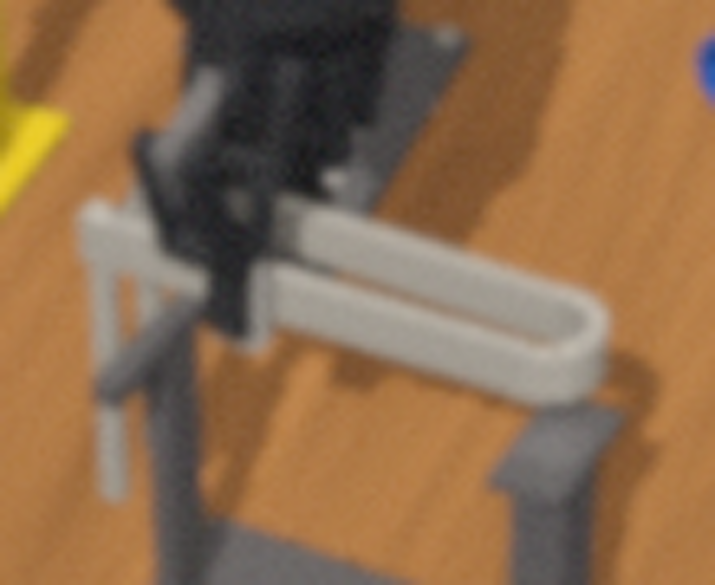

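View pics/c8_t.png

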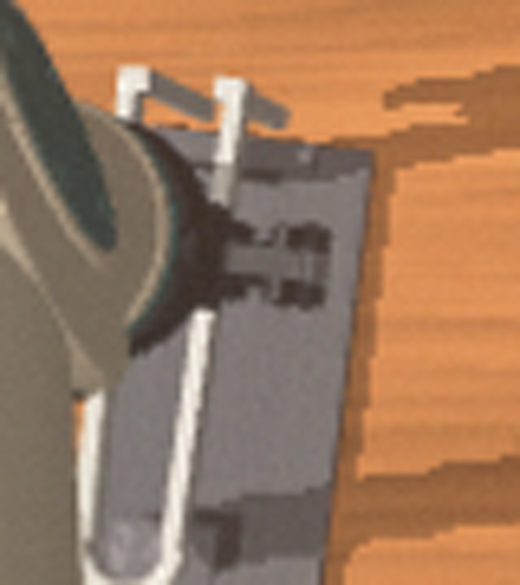

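>>> {"method": "servo_tool", "body": {"commands": [0,0.03,0.2,0,0.53,0,0.03,0.4,0,0.53,0,0.03,0.6,0,0.53,0,0.03,0.8,0,0.53,0,0.03,0.95,0,0.53,0,0.03,0.95,0,0.53,0,0.03,0.95,0,0.53]}}

```text
clock: 35.38
eef_pos: [470.8, 188.3, 127.6]
tool_rot: [3.141, 0.001, -0.131]
force: [-0.9, 0.1, -0.5]
width: 40.3
```

>>> {"method": "servo_tool", "body": {"commands": [0,0,0.06,0,0.53,0,0,0.1,0,0.53,0,0,0.1,0,0.53]}}

```text
clock: 35.63
eef_pos: [471.0, 188.4, 125.5]
tool_rot: [-3.142, -0.0, -0.131]
force: [0.6, -0.3, -0.7]
width: 39.9
```

>>> {"method": "servo_tool", "body": {"commands": [0,0,0.04,0,0.53,0,0,0.06,0,0.53,0,0,0.06,0,0.53]}}

```text
clock: 35.88
eef_pos: [471.0, 188.3, 124.1]
tool_rot: [-3.142, -0.0, -0.131]
force: [0.5, -0.9, -1.4]
width: 40.2
```

```bash
python3 chk.py c9 225 190 185 190
```

```text
[ 4.71018e+02  1.88373e+02  1.24103e+02 -3.14200e+00 -0.00000e+00
 -1.31000e-01  4.71000e-01  2.94000e-01 -1.02300e+00  4.01550e+01]
```

View pics/c9_s.png

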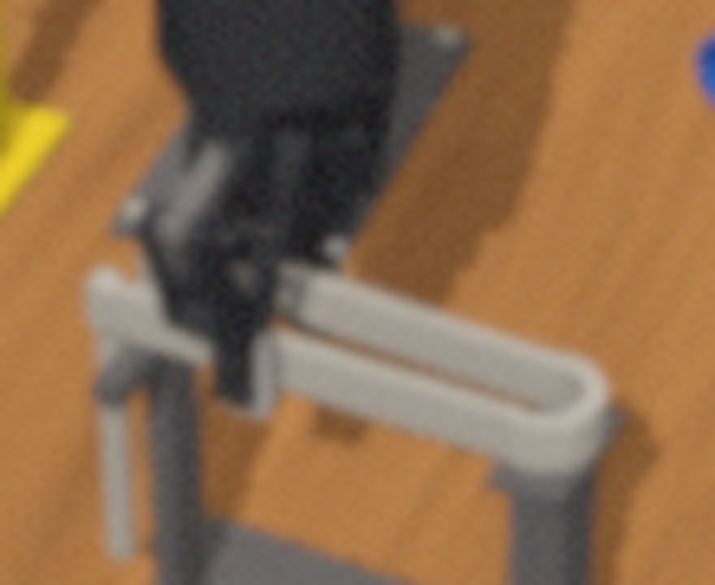

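>>> {"method": "servo_tool", "body": {"commands": [0,0,0.03,0,0.53,0,0,0.05,0,0.53,0,0,0.05,0,0.53]}}

```text
clock: 36.33
eef_pos: [471.1, 188.4, 123.6]
tool_rot: [-3.141, -0.001, -0.131]
force: [-2.5, -0.8, 6.8]
width: 40.4
```

```bash
python3 chk.py d1 225 190 185 190
```

```text
[ 4.71158e+02  1.88427e+02  1.23648e+02 -3.14100e+00 -1.00000e-03
 -1.31000e-01 -2.36300e+00 -1.05800e+00  7.11100e+00  4.01200e+01]
```

>>> {"method": "servo_tool", "body": {"commands": [0,0,0,0,0.51,0,0,0.02,0,0.49,0,0,0.03,0,0.47,0,0,0.05,0,0.45,0,0,0.05,0,0.43,0,0,0.05,0,0.4,0,0,0.05,0,0.35,0,0,0.05,0,0.25,0,0,0.05,0,0.2,0,0,0.05,0,0.2]}}

```text
clock: 37.37
eef_pos: [470.9, 188.3, 121.4]
tool_rot: [3.141, 0.0, -0.131]
force: [2.0, -0.7, 0.3]
width: 68.1
```

```bash
python3 chk.py d2 225 190 185 190
```

```text
[ 4.70978e+02  1.88337e+02  1.21505e+02  3.14200e+00  0.00000e+00
 -1.31000e-01  1.00000e-02  8.30000e-02 -2.56000e-01  6.82320e+01]
```

View pics/d2_s.png

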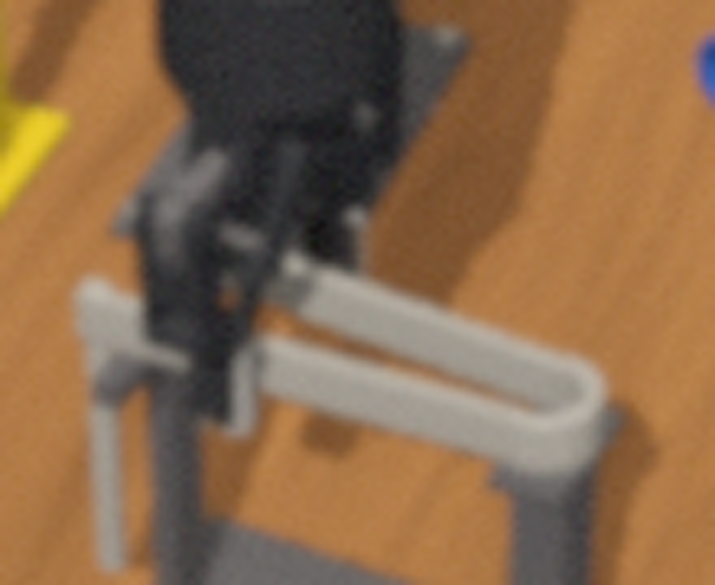

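View pics/d2_t.png

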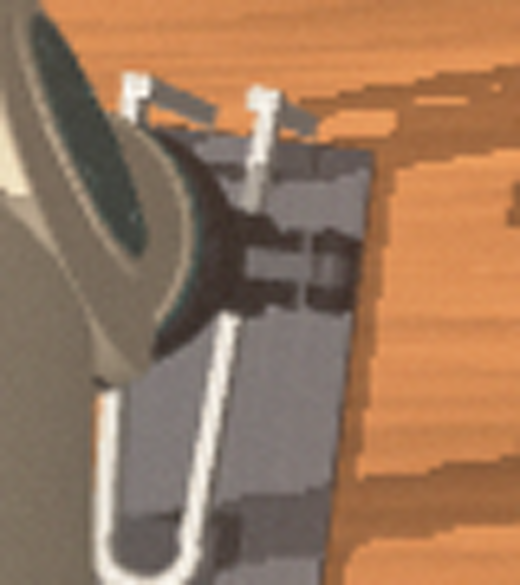

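The tongs are hanging free on the rest. I withdraw straight up, clear the view and check.

>>> {"method": "servo_tool", "body": {"commands": [0,0,-0.3,0,0.2,0,0,-0.8,0,0.2,0,0,-1.4,0,0.2,0,0,-2,0,0.2,0,0,-2.8,0,0.2,0,0,-3.6,0,0.2,0,0,-4.4,0,0.2,0,0,-5,0,0.2,0,0,-5,0,0.2]}}

```text
clock: 38.32
eef_pos: [472.9, 189.0, 250.1]
tool_rot: [-3.138, -0.006, -0.131]
force: [0.0, 0.0, -0.6]
width: 68.3
```

>>> {"method": "servo_tool", "body": {"commands": [0,1,0,0,0.2,0,2,0,0,0.2,0,3.2,0,0,0.2,0,4.4,0,0,0.2,0,5.4,0,0,0.2,0,6,0,0,0.2,0,6,0,0,0.2,0,6,0,0,0.2,0,6,0,0,0.2]}}

```text
clock: 39.07
eef_pos: [451.4, 40.6, 246.4]
tool_rot: [-3.141, 0.0, -0.13]
force: [0.8, 0.9, 0.4]
width: 68.5
```

Run:
```python
from h import *
t=Cam("top");s=Cam("side");cv2.imwrite("pics/fin_t.png",t.img);cv2.imwrite("pics/fin_s.png",s.img)
print(ctrl.read_state()["force"],ctrl.read_state()["eef_pos"])
b=cv2.imread("pics/top0.png")
g=cv2.cvtColor(t.img,cv2.COLOR_BGR2GRAY);hsv=cv2.cvtColor(t.img,cv2.COLOR_BGR2HSV)
for im in(b,t.img):
    g=cv2.cvtColor(im,cv2.COLOR_BGR2GRAY);hsv=cv2.cvtColor(im,cv2.COLOR_BGR2HSV);m=(g>150)&(hsv[...,1]<60);L=[]
    for v in range(206,272,3):
        xs=np.flatnonzero(m[v,195:235])+195
        sp=np.split(xs,np.flatnonzero(np.diff(xs)>2)+1)
        if len(sp)==2: L.append(np.r_[t.at((sp[0].mean(),v),153)[:2],t.at((sp[1].mean(),v),153)[:2]])
    L=np.array(L);
    if len(L)<4: print("few");continue
    pa=np.polyfit(L[:,0],L[:,1],1);pb=np.polyfit(L[:,2],L[:,3],1);mid=(pa+pb)/2
    ys,xs=np.nonzero(m[195:290,195:235]);print(len(L),"yaw",np.degrees(np.arctan(mid[0])).round(2),"y",np.polyval(mid,471.3).round(2),"rows",ys.min()+195,ys.max()+195)
```

```text
[0.10422769 0.53011377 0.61494316] [451.44132496  40.98709615 246.41895148]
22 yaw -7.77 y 188.27 rows 202 281
6 yaw -3.2 y 189.28 rows 201 286
```

View pics/fin_t.png

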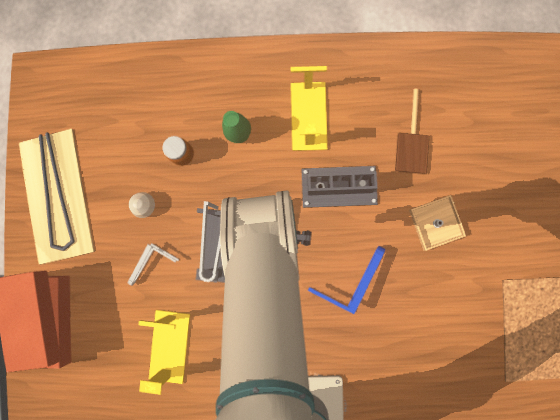

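View pics/fin_s.png

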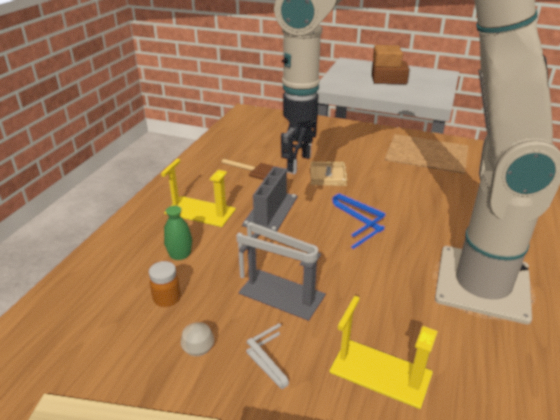

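The arm still hides part of the top view, so I move it further away and measure again.

>>> {"method": "servo_tool", "body": {"commands": [0,1,0,0,0.2,0,2,0,0,0.2,0,3.2,0,0,0.2,0,4.4,0,0,0.2,0,5.6,0,0,0.2,0,6.6,0,0,0.2,0,7,0,0,0.2,0,7,0,0,0.2]}}

```text
clock: 39.83
eef_pos: [428.5, -135.4, 246.6]
tool_rot: [3.141, -0.0, -0.134]
force: [0.5, 1.2, -0.8]
width: 68.7
```

Run:
```python
from h import *
t=Cam("top");s=Cam("side");cv2.imwrite("pics/fin_t2.png",t.img)
b=cv2.imread("pics/top0.png");b2=cv2.imread("pics/side0.png")
for im in(b,t.img):
    g=cv2.cvtColor(im,cv2.COLOR_BGR2GRAY);hsv=cv2.cvtColor(im,cv2.COLOR_BGR2HSV);m=(g>150)&(hsv[...,1]<60);L=[]
    for v in range(206,272,3):
        xs=np.flatnonzero(m[v,195:235])+195
        sp=np.split(xs,np.flatnonzero(np.diff(xs)>2)+1)
        if len(sp)==2: L.append(np.r_[t.at((sp[0].mean(),v),153)[:2],t.at((sp[1].mean(),v),153)[:2]])
    L=np.array(L);pa=np.polyfit(L[:,0],L[:,1],1);pb=np.polyfit(L[:,2],L[:,3],1);mid=(pa+pb)/2
    ys,xs=np.nonzero(m[195:290,195:235]);print(len(L),"yaw",np.degrees(np.arctan(mid[0])).round(2),"y",np.polyval(mid,471.3).round(2),"rows",ys.min()+195,ys.max()+195)
A=s.img[150:320,225:385];B=b2[150:320,225:385]
cv2.imwrite("pics/cmp.png",cv2.resize(np.hstack([B,A]),None,fx=2.4,fy=2.4,interpolation=cv2.INTER_CUBIC))
crop(t,295,155,475,255,"fin_t3",4.4)
```

```text
22 yaw -7.77 y 188.27 rows 202 281
22 yaw -7.77 y 187.5 rows 201 281
```

View pics/cmp.png

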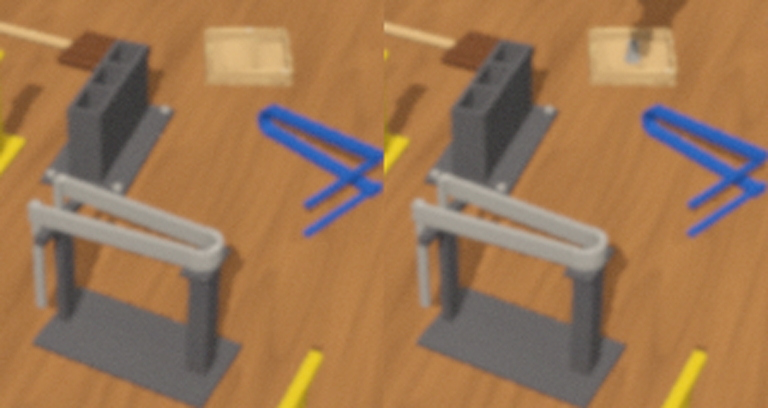

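View pics/fin_t3.png

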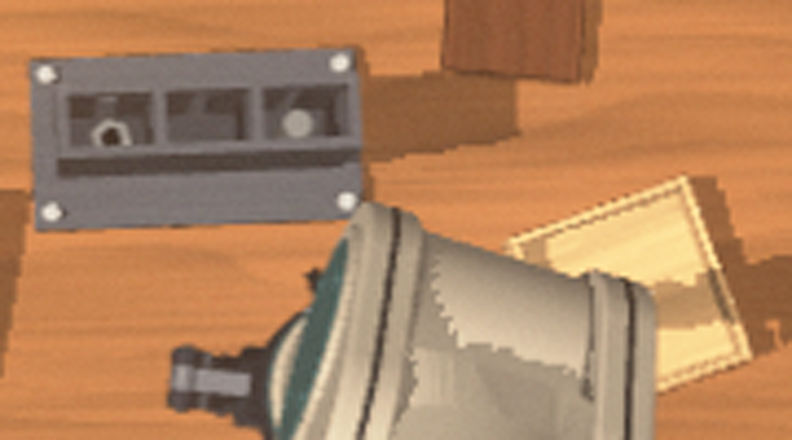

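All is in place: the tongs match the first picture, the middle socket is empty, the nut and plug are untouched, and the mouthpiece stands in the tray. I hand the job in.

```bash
python3 -c "
from cell import ctrl
print(ctrl.finish_job(), ctrl.read_state()['clock'])"
```

```text
the job is handed in; nothing more can be done
the job is handed in; nothing more can be done
```

The job is done and handed in after about 40 s of robot time. With the steel tongs I lifted the mouthpiece out of the middle socket, stood it upright near the middle of the tray floor, and hung the tongs back on the dark rest.

**Last checks:**
- **Tongs:** they hang at the same yaw as at the start (-7.77°), with the squeeze point 0.8 mm to one side of where it was.
- **Mouthpiece:** it stood upright on its flange in the pictures from both cameras, seen clearly just after I let it go. In the very last pictures the arm hid it from above, but the side view still showed it standing there.
- **Nut, plug and the rest:** the nut and plug show at the same places in their sockets. The jar, vase, paperweight and paddle looked unmoved by eye; I did not measure them.

**What disagreed on the way:** On the first squeeze the finger width read 30 mm, less than the 36 mm expected with the part held. I took it for a miss, opened the tongs and backed out, which shifted the mouthpiece about 1 mm in its socket. The second squeeze read about 32 mm and held it well, so the first had probably held too. The side camera also placed the tongs 2–4 mm off from where the robot's own position put them. The top camera agreed with the robot to about 1–2 mm, so I went by those two.

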